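Prop open the roll case, load the label rolls and square up the row

ROBOT

A 6-joint arm with a two-finger parallel gripper is mounted at the origin on a cart in front of the work surface, level with it; the furniture and walls round the work are solid. World frame = base frame: x ahead of the robot, y to its left, z up, the work surface at z = 0. Lengths are in mm, angles in rad, forces in N, time in s.
With the tool pointing down it reaches from about 375 to 975 mm from the base axis. Payload 3.8 kg.
Tool frame: the origin (TCP) lies midway between the tips of the shut fingers; the grasp point (between the pads) lies r.grip_depth behind it (r.grip_depth is the distance from the TCP to the grasp point, in mm); z points along the fingers, y is the line along which they close (so a half turn about z gives the same grasp; the last joint's range is limited). The gripper opens to 88 mm and grips with 3 to 60 N. Pads are 18 mm wide; open, the fingers measure 123 mm over their backs; the gripper's body (75 mm by 187 mm) begins 45 mm behind the grasp point.
Start: joints at [1.099, 0.264, 1.604, -0, 1.274, -0.037], TCP at [284.327, 612.19, 238.706] pointing down, gripper open.
Joint ranges: [-2.63, 2.63], [-0.94, 2.18], [0.31, 2.57], [-1.31, 4.45], [0, 2.66], [-2.55, 2.55]. Speed limits (rad/s): [2.57, 2.57, 3.14, 3.14, 3.14, 3.14].

INTERFACE

Orientations are given as a unit quaternion [w, x, y, z].
In Python, from plant import r gives the robot as it stands.
- The arm moves only by the shell command python3 -m creep 'ROWS' [OPENING] [FORCE]. ROWS is JSON, a list that holds one entry, the list of rows, each a list of 4 numbers: the shift along the tool's x, y, z in units of 25 mm (1.0 is 25 mm), then the turn about the tool's z in units of 5 degrees (1.0 is 5 degrees). In form: [[[x, y, z, roll], ...]]. A call has exactly 8 rows; each row is the pose to reach, as a shift and turn from the pose commanded when the call began, along the tool's axes at that moment; what a row does not reach only later rows make up. A row lasts 1/12 s, in which the tool goes at most 41.7 mm and 7.16 degrees, less where a joint would pass 70% of its speed; a pose out of reach is approached as far as the arm can. A call with a gripper value outside its range is refused whole. OPENING is the opening, from -1 (shut) to 1 (fully open), so that 0 is half open, set as the call begins (- or left out, the last holds). The fingers move at their own pace and stop on an object; FORCE is the grip in N (left out, the last holds). Time passes only in rows, so rows that repeat a pose let the fingers close, or fill a call up. It gives the time, the measured TCP pose, the force, the opening and the grip force at its end, in the units of the state.
- r.observe(): the state, without advancing time (a new reading comes with each control period).
- r.snapshot(name): name is "scene" or "top" or "wrist"; returns a dict with "frame" (480x640x3 uint8, red, green, blue), "fx", "fy", "cx", "cy" (pixels), "k1" (the pictures are not rectified: a ray, as slopes to the right and down, at radius r is drawn at 1 + k1 r^2 times it, then the intrinsics apply), "rvec" (rotation vector, rad) and "tvec" (3), from world to camera coordinates, as OpenCV has them; the wrist camera has in their place "hand_eye" (4x4, takes a point from camera to tool coordinates, whose origin is the TCP and whose axes are the flange's). Camera axes: x right, y down, z forward; pixel columns grow to the right and rows downward; lengths in mm; the calibration is good to about 2 mm. A picture is of the moment at which its call begins: read the wrist's pose just before it. There is no depth.
- r.hand_in(): hands the job in; it is judged then, once.
The state is a dict: "clock": time; "q": joint angles; "qd": joint speeds; "effort": joint torques, N m; "position": TCP position; "tool_rot": TCP orientation; "wrist_force": force on the tool from outside, world axes, zero at the start; "moment": the same for the moment, N m; "gripper_width": finger opening in mm; "grip_force": force on a finger pad.
Only numpy, scipy, OpenCV 4.12 (cv2) and the standard library are available. Lean on these libraries where they do the work, as an engineer would, in place of code of your own. Each camera call takes 0.05 s, during which the arm holds its last target. There are 200 camera calls.

TASK

Put the loose label rolls away in the plywood roll case. First lift the case's lid all the way back, flip its stay up and back to its stop, and let the lid down to rest on the stay; then set every roll flat on the case floor, and push the whole row straight with the straightedge until every roll stands flush against the back block. Finish with the lid still propped on the stay and the straightedge standing on the bench again, and do not disturb the tower, the figure and the beaker.

Things in the scene. Friction and masses are not known exactly. Their poses are not given: they have to be found in the camera images.
- case: Plywood roll case, fixed on the bench, 300 mm wide along y, x = -103 to +111. Origin: on its underside. Its +x points to the hinge side (away from the robot), +y to its left, z up. Floor at z = 8 mm; clear floor from x = -95 (inner face of the front wall) to +55 (face of the back block) and y = -140 to +140. Rims: front and left wall z = 60, right wall 42, 8 to 10 mm thick.
- back_block (a point): Middle of the straight front face of the wooden back block at floor level (case x = +55, y = 0, z = 8 mm). The block runs the whole inner width along the case's y; its top is at z = 42 mm. A roll flush with it has its centre 30 mm in front of the face.
- lid_hinge (a point): Middle of the lid's hinge axis (case x = +105, y = 0, z = 70 mm); the axis runs along the case's y. Fixed to the case.
- stay_pivot (a point): The stay's pivot (case x = +30, y = -145, z = 58 mm), above the right wall; its axis runs along the case's y. Fixed to the case.
- lid (a joint): Lid hinge angle in rad: 0 closed (lid level), 1.57 upright, 1.72 back at its stop, where the lid stays by itself; short of upright it falls shut. The lid is an 8 mm plywood panel, 0.3 kg, reaching 206 mm from the hinge axis. With the stay up it rests propped at about 1.41.
- lid_handle (a point): Middle of the lid's handle: a black round bar 18 mm in diameter and 44 mm long, lying along the case's y, 224 mm from the hinge axis, standing 9 mm clear of the lid's front edge on two thin arms; can be pinched over its two ends (44 mm, along the case's y) so that it turns between the fingers as the lid swings.
- stay (a joint): Stay angle in rad: 0 folded (lying level, its end towards the front of the case), 1.57 upright, 1.97 leaning back at its stop. It moves easily and falls to whichever side of upright it leans. At 1.97 its end catches in the steel catch on the lid's right edge as the lid comes down on it.
- stay_knob (a point): Centre of the black round knob on the free end of the stay, 115 mm from the stay's pivot: a disc 24 mm in diameter, 12 mm thick along the case's y; pinch it across the 12 mm with the lid back.
- roll1: Label roll, white, 60 mm in diameter, 30 mm high, lies flat; origin: centre of its underside, z up. 0.06 kg. May be absent.
- roll2: Label roll like roll1. May be absent.
- roll3: Label roll like roll1. May be absent.
- roll4: Label roll like roll1. May be absent.
- straightedge: Aluminium angle straightedge with a wooden grip, 0.2 kg, standing on the bench, 236 mm long along its own y. Origin: middle of its underside. Its straight pushing face is the outer face of the upright leg, at x = +17 mm, 30 mm high, 8 mm thick; the 5 mm foot reaches back to x = -17 mm. The grip is an upright block in the middle, 20 (x) by 36 (y) mm, top at z = 81: pinch it across the 36 mm.
- tower_near: Small round castle tower, 55 mm wide, 87 mm tall, stands behind the case; leave alone. Origin: centre of its underside.
- figure_near: Small figure, 26 mm wide, 47 mm tall, behind the case; leave alone. Origin: centre of its underside.
- beaker_near: Clear plastic beaker, 72 mm wide, 98 mm tall, right of the case; leave alone. Origin: centre of its underside.
- tape_dispenser: Black desk tape dispenser, part of the bench, always at the same place between the robot and the case; keep clear of it. 37 mm wide (own x), 135 mm long (own y), 77 mm high. Origin: centre of its underside.
- table_vice: Green bench vice, clamped to the bench edge at the near right, always at the same place; keep the gripper clear of it. Its jaws stand 67 mm above the bench and reach, from the origin (180 mm below the bench top), from x = -10 to +68 mm and y = -42 to +42 mm.
There are look-alikes about, which are no part of the job. Leave any green look-alike of the roll3 alone.

How it is judged:
By the outcome, as a careful person would: the job done as asked, in the order asked, and still so for the second after the job is handed in, with the robot touching nothing.
Of roll1, roll2, roll3, roll4 only 2 to 4 are there at a start; the rules pass over those that are not, and their reading is None.
At some moment in a run one of roll1, roll2, roll3, roll4 may be knocked a few centimetres aside while the robot is not near it.
It also fails if it takes over 210 s, if anything falls off the work surface, if the arm or the gripper's body presses on something with over 40 N, if the wrist force passes 120 N, or if a joint passes its speed limit or range.

## Working session

There is one attempt and no reset: what is moved stays moved. The work goes in short steps, Python scripts to look and compute and a shell command to move; the robot and the scene stay as the last step left them, time stands still between calls to the robot, and variables do not carry over. Pictures are saved under pics/ and viewed, at most 14 in all, crops included, and the job is handed in when it is done.

```bash
ls; mkdir -p pics; python3 - <<'E'
from plant import r
import cv2
print(r.observe(), r.grip_depth)
for n in ("scene","top","wrist"):
    s=r.snapshot(n); cv2.imwrite(f"pics/{n}0.png",s["frame"][:,:,::-1]); print({k:v for k,v in s.items() if k!="frame"})
E
```

```text
pics
{'clock': 0.0, 'q': array([ 1.09908247e+00,  2.64723553e-01,  1.60533358e+00,  1.81276995e-05,
        1.27373121e+00, -3.68990039e-02]), 'qd': array([ 1.19887062e-04, -5.21415139e-05,  1.81935236e-04,  7.94021306e-04,
        1.51623191e-03, -3.65443913e-04]), 'effort': array([-2.12429492e-03, -5.02112460e+01, -3.56873345e+01,  7.28170224e-02,
        2.93763634e-02, -1.70933813e-04]), 'position': array([284.01437939, 611.56459647, 237.4297991 ]), 'tool_rot': array([-2.84574487e-04,  2.15701276e-01,  9.76458783e-01, -1.06035543e-03]), 'wrist_force': array([-0.26331774,  0.60792831, -0.42195648]), 'moment': array([-0.03548546,  0.00997304,  0.01010115]), 'grip_force': 0.0, 'gripper_width': 88.25056223547571} 18.700000000000003
{'fx': 437.6436915308943, 'fy': 437.6436915308943, 'cx': 325.37772899598224, 'cy': 240.07879090901116, 'k1': -0.08919076448050751, 'rvec': array([ 2.12573489,  1.33082013, -0.48493355]), 'tvec': array([-205.82787536, -371.27287593, 1397.76503568])}
{'fx': 536.4220176086519, 'fy': 536.4220176086519, 'cx': 306.7087487982878, 'cy': 236.4592951065399, 'k1': -0.010839312392136532, 'rvec': array([ 2.20618588, -2.19197174,  0.07609451]), 'tvec': array([ -30.61060074,  522.13494387, 1188.71110393])}
{'fx': 432.8724380906166, 'fy': 432.8724380906166, 'cx': 322.97823082328955, 'cy': 244.99970434641827, 'k1': -0.039352754753715746, 'hand_eye': array([[-4.45839679e-04, -9.66402341e-01, -2.57033687e-01,
         6.54659761e+01],
       [ 9.99999863e-01, -5.01109876e-04,  1.49529580e-04,
        -1.34864105e-01],
       [-2.73307855e-04, -2.57033585e-01,  9.66402432e-01,
        -1.46587482e+02],
       [ 0.00000000e+00,  0.00000000e+00,  0.00000000e+00,
         1.00000000e+00]])}
```

View pics/scene0.png

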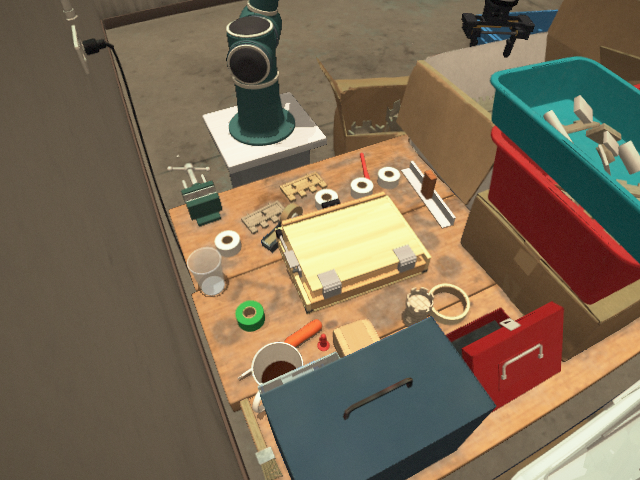

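View pics/top0.png

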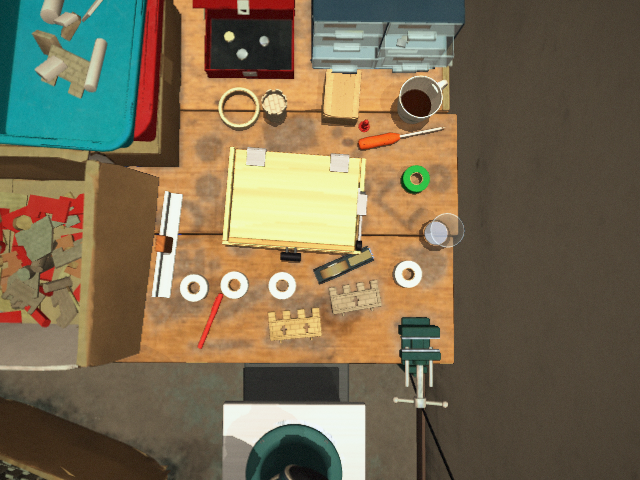

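Top view: case at about (295,200), handle (291,257), white rolls at (194,288), (234,285), (282,286), (408,274), straightedge (168,245), dispenser (343,265), tower (274,102), figure (364,126), beaker (440,232), green decoy (416,180).

```bash
cat > h.py <<'E'
import numpy as np, cv2
from plant import r
from scipy.spatial.transform import Rotation as R
def cam(n):
    o=r.observe(); s=r.snapshot(n)
    if n=="wrist":
        q=o["tool_rot"]; T=np.eye(4); T[:3,:3]=R.from_quat([q[1],q[2],q[3],q[0]]).as_matrix(); T[:3,3]=o["position"]
        M=T@s["hand_eye"]
    else:
        Rm=cv2.Rodrigues(s["rvec"])[0]; M=np.eye(4); M[:3,:3]=Rm.T; M[:3,3]=-Rm.T@s["tvec"]
    s["M"]=M; return s
def ray(s,u,v):
    K=np.array([[s["fx"],0,s["cx"]],[0,s["fy"],s["cy"]],[0,0,1.]])
    p=cv2.undistortPoints(np.array([[[u,v]]],float),K,np.array([s["k1"],0,0,0,0]))[0,0]
    d=s["M"][:3,:3]@np.array([p[0],p[1],1]); return s["M"][:3,3],d
def onz(s,u,v,z):
    o,d=ray(s,u,v); return (o+d*(z-o[2])/d[2])
def proj(s,P):
    Mi=np.linalg.inv(s["M"]); c=Mi[:3,:3]@np.array(P,float)+Mi[:3,3]
    a,b=c[:2]/c[2]; f=1+s["k1"]*(a*a+b*b); return s["fx"]*a*f+s["cx"],s["fy"]*b*f+s["cy"]
def save(s,name,crop=None,k=1):
    f=s["frame"][:,:,::-1]
    if crop: x,y,w,hh=crop; f=f[y:y+hh,x:x+w]
    cv2.imwrite("pics/"+name,cv2.resize(f,None,fx=k,fy=k,interpolation=cv2.INTER_CUBIC))
def rolls(s,z=30):
    hsv=cv2.cvtColor(s["frame"],cv2.COLOR_RGB2HSV)
    m=((hsv[...,1]<45)&(hsv[...,2]>170)).astype(np.uint8)
    out=[]
    for c in cv2.findContours(m,cv2.RETR_EXTERNAL,cv2.CHAIN_APPROX_NONE)[0]:
        (u,v),rad=cv2.minEnclosingCircle(c); a=cv2.contourArea(c)
        if a>300 and a>.75*np.pi*rad**2: out.append((u,v,rad,onz(s,u,v,z).round(1)))
    return out
def st():
    o=r.observe(); q=o["tool_rot"]; Rm=R.from_quat([q[1],q[2],q[3],q[0]]).as_matrix()
    print("t",round(o["clock"],2),"p",o["position"].round(1),"x",Rm[:,0].round(3),"y",Rm[:,1].round(3),"z",Rm[:,2].round(3),"F",o["wrist_force"].round(1),"w",round(o["gripper_width"],1),"g",round(o["grip_force"],1),"q",o["q"].round(2))
    return o,Rm
def togo(P,yaw=None):
    "rows units for moving TCP to P"
    o,Rm=st(); d=Rm.T@(np.array(P)-o["position"])/25; print("to",np.round(P,1),"units",d.round(2))
E
python3 - <<'E'
from h import *
s=cam("top"); save(s,"topz.png",(140,130,340,190),2.3)
for x in rolls(s): print(x)
hsv=cv2.cvtColor(s["frame"],cv2.COLOR_RGB2HSV)
# lid
m=((hsv[...,0]>18)&(hsv[...,0]<34)&(hsv[...,1]>60)&(hsv[...,2]>190)).astype(np.uint8); m[:, :200]=0
c=max(cv2.findContours(m,0,1)[0],key=cv2.contourArea); b=cv2.minAreaRect(c); print(b)
for p in cv2.boxPoints(b): print("lid",p,onz(s,*p,74).round(1))
# handle
m=(hsv[...,2]<60).astype(np.uint8); sub=np.zeros_like(m); sub[248:268,275:308]=m[248:268,275:308]
ys,xs=np.nonzero(sub); b=cv2.minAreaRect(np.c_[xs,ys].astype(np.float32)); print(b,onz(s,*b[0],75).round(1))
E
```

```text
(193.27420043945312, 287.3838806152344, 13.758033752441406, array([407.6, 221.7,  30. ]))
(281.6666564941406, 285.3333435058594, 13.53607177734375, array([413.2,  27.5,  30. ]))
(233.92727661132812, 284.6590881347656, 13.636733055114746, array([414.1, 132.5,  30. ]))
(407.7378845214844, 273.67181396484375, 13.528674125671387, array([ 440.5, -251.2,   30. ]))
((294.33245849609375, 200.1787109375), (138.6519775390625, 97.17967987060547), 4.159642219543457)
lid [221.66458 243.61195] [502.5 154.4  74. ]
lid [228.7136  146.68825] [711.2 142.5  74. ]
lid [367.00034 156.74547] [ 692.  -155.4   74. ]
lid [359.95132 253.66917] [ 483.  -140.3   74. ]
((290.561767578125, 255.19705200195312), (19.55760955810547, 10.430724143981934), 4.398705005645752) [478.8   7.6  75. ]
```

View pics/topz.png

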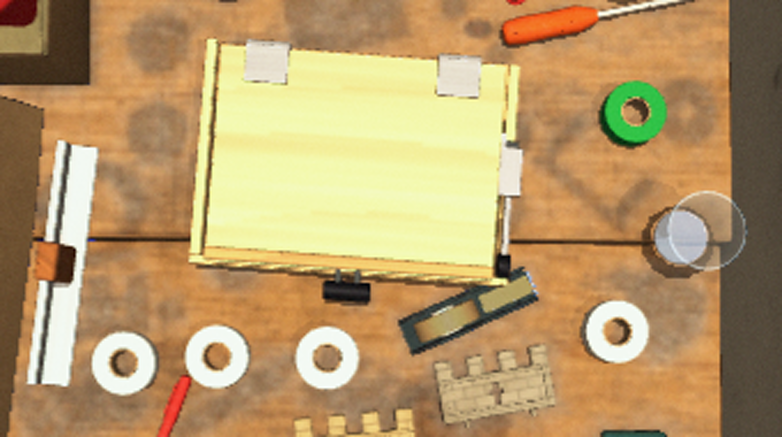

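Zoom: straightedge at the left with its thin leg seemingly on its left side; handle at zoom (346,291), stay knob at (503,265), dispenser close to it. I'll move over toward the handle.

```bash
C='python3 -m creep'
$C '[[[-0.7,-0.8,0,0],[-1.4,-1.6,0,0],[-2.1,-2.4,0,0],[-2.9,-3.1,0,0],[-3.6,-3.9,0,0],[-4.3,-4.7,0,0],[-5,-5.5,0,0],[-5.7,-6.2,0,0]]]' 
$C '[[[-0.7,-0.8,0,0],[-1.4,-1.6,0,0],[-2.1,-2.4,0,0],[-2.9,-3.1,0,0],[-3.6,-3.9,0,0],[-4.3,-4.7,0,0],[-5,-5.5,0,0],[-5.7,-6.2,0,0]]]' 
$C '[[[-0.7,-0.8,0,-0.6],[-1.4,-1.6,0,-1.2],[-2.1,-2.4,0,-1.8],[-2.9,-3.1,0,-2.4],[-3.6,-3.9,0,-3],[-4.3,-4.7,0,-3.6],[-5,-5.5,0,-4.2],[-5.7,-6.2,0,-4.2]]]' 
python3 - <<'E'
from h import *
st()
s=cam("wrist"); save(s,"w1.png")
s=cam("scene"); save(s,"s1.png",(180,60,340,260),2.3)
E
```

```text
clock: 0.87
position: [348.2, 410.0, 238.5]
tool_rot: [-0.0, 0.216, 0.976, -0.0]
wrist_force: [-0.8, 1.0, -0.1]
gripper_width: 88.0
grip_force: 0.0
clock: 1.53
position: [412.1, 209.5, 238.6]
tool_rot: [-0.0, 0.216, 0.976, -0.0]
wrist_force: [0.2, -0.4, -0.1]
gripper_width: 87.9
grip_force: 0.0
clock: 2.2
position: [476.1, 8.9, 238.6]
tool_rot: [-0.0, 0.033, 0.999, -0.0]
wrist_force: [-0.0, 0.0, 0.0]
gripper_width: 88.1
grip_force: 0.0
t 2.2 p [476.1   8.9 238.6] x [-0.998  0.066  0.   ] y [ 0.066  0.998 -0.   ] z [-0. -0. -1.] F [-0.  0.  0.] w 88.1 g 0.0 q [-0.03 -0.12  2.01 -0.    1.25 -1.54]
```

View pics/w1.png

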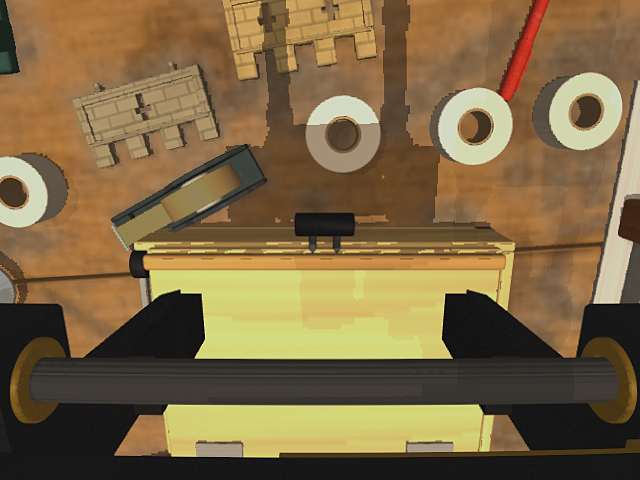

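View pics/s1.png

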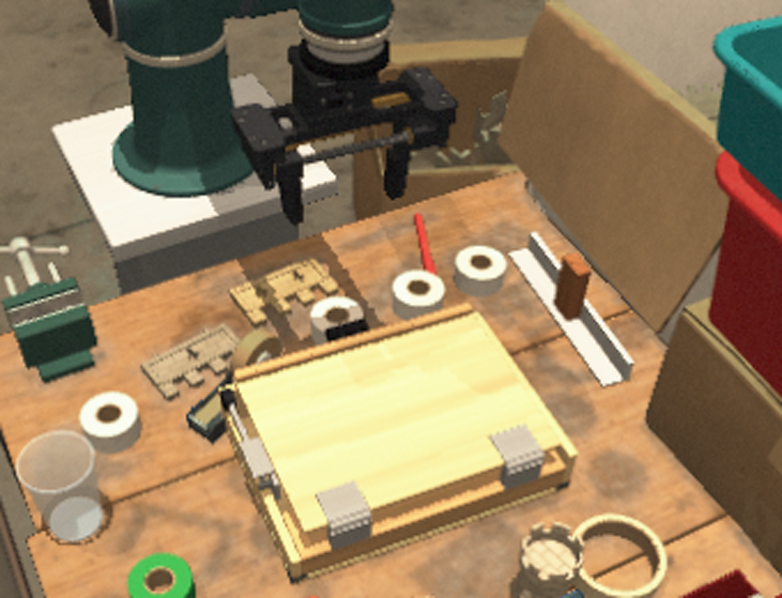

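Wrist view: handle at (325,224), upright pinch directions look right; scene shows the gripper body is wide along the closing direction and the straightedge's leg faces the cardboard (+y). Now measure the handle and obstacles.

```bash
python3 - <<'E'
from h import *
s=cam("wrist")
g=cv2.cvtColor(s["frame"],cv2.COLOR_RGB2GRAY); m=np.zeros_like(g); m[205:240,285:365]=(g[205:240,285:365]<55)
c=max(cv2.findContours(m,0,1)[0],key=cv2.contourArea); b=cv2.minAreaRect(c);print(b)
for z in(65,70,75): print(z,onz(s,325,224,z).round(1))
print("axis",onz(s,296,224,70)-onz(s,354,224,70))
t=cam("top")
Z=lambda x,y:(140+x/2.3,130+y/2.3)
for n,p,z in[("dispL",(400,320),77),("dispL2",(412,352),40),("dispR",(520,270),60),("dispR2",(537,292),40),("knob",(503,265),64),("beakB",(683,237),5),("beakT",(708,230),98),("seTopR",(97,148),5),("seBotR",(68,385),5),("seTopL",(62,143),30),("seBotL",(30,382),30),("grip",(47,262),81),("rimR",(519,65),42),("rimL",(192,262),60),("rimLb",(211,39),60)]:
    print(n,onz(t,*Z(*p),z).round(1))
E
```

```text
((326.0, 225.0), (28.0, 60.0), 90.0)
65 [480.4   8.6  65. ]
70 [479.3   8.7  70. ]
75 [478.2   8.7  75. ]
axis [ -3.11627851 -43.05679114   0.        ]
dispL [449.5 -42.1  77. ]
dispL2 [419.1 -54.7  40. ]
dispR [ 497.  -155.1   60. ]
dispR2 [ 476.8 -173.8   40. ]
knob [ 501.4 -138.7   64. ]
beakB [ 532.7 -323.2    5. ]
beakT [ 533.2 -322.3   98. ]
seTopR [616.6 255.5   5. ]
seBotR [383.9 279.3   5. ]
seTopL [617.8 283.8  30. ]
seBotL [388.  309.6  30. ]
grip [500.7 282.6  81. ]
rimR [ 695.2 -156.4   42. ]
rimL [502.5 152.5  60. ]
rimLb [713.8 137.8  60. ]
```

```bash
C='python3 -m creep'
$C '[[[0,0,1,0],[-0.1,0,2,0],[-0.1,0,3,0],[-0.1,0,4,0],[-0.1,0,5,0],[-0.1,0,6,0],[-0.1,0,7,0],[-0.1,0,7.5,0]]]' 
$C '[[[0,0,0,0],[0,0,0,0],[0,0,0,0],[0,0,0,0],[0,0,0,0],[0,0,0,0],[0,0,0,0],[0,0,0,0]]]' -1 20
python3 -c "
from h import *
st()
for k in range(0,9):
    a=1.72*k/8; print(k, 224*(1-np.cos(a))/25, 224*np.sin(a)/25)
for k in range(0,33):
    a=1.74*k/32; print(k, round(-224*(1-np.cos(a))/25,2), round(-224*np.sin(a)/25,2),end=' | ')
"
```

```text
clock: 3.07
position: [476.0, 11.7, 48.2]
tool_rot: [-0.002, 0.033, 0.999, 0.0]
wrist_force: [-0.3, 0.1, -0.3]
gripper_width: 87.8
grip_force: 0.0
clock: 3.73
position: [479.3, 9.6, 52.0]
tool_rot: [0.001, 0.034, 0.999, -0.0]
wrist_force: [-0.8, -3.0, 3.4]
gripper_width: 43.9
grip_force: 20.0
t 3.73 p [479.3   9.6  52. ] x [-0.998  0.068 -0.001] y [ 0.068  0.998 -0.001] z [ 0.001 -0.001 -1.   ] F [-0.8 -3.   3.4] w 43.9 g 20.0 q [-0.03  0.1   2.18 -0.    0.86 -1.53]
0 0.0 0.0
1 0.20629150790651352 1.9115929575750092
2 0.8156668829130297 3.735162389765728
3 1.8000660881911577 5.386738009085808
4 3.114160285250095 6.7902693635416815
5 4.697439100553573 7.881127747886748
6 6.476996959493245 8.60908217528641
7 8.370890184808493 8.940612374197029
8 10.291910274431418 8.860452303402125
0 -0.0 -0.0 | 1 -0.01 -0.49 | 2 -0.05 -0.97 | 3 -0.12 -1.46 | 4 -0.21 -1.93 | 5 -0.33 -2.41 | 6 -0.47 -2.87 | 7 -0.64 -3.33 | 8 -0.83 -3.78 | 9 -1.05 -4.21 | 10 -1.29 -4.64 | 11 -1.56 -5.05 | 12 -1.84 -5.44 | 13 -2.15 -5.82 | 14 -2.47 -6.18 | 15 -2.82 -6.52 | 16 -3.18 -6.85 | 17 -3.56 -7.15 | 18 -3.96 -7.44 | 19 -4.37 -7.7 | 20 -4.8 -7.93 | 21 -5.23 -8.15 | 22 -5.68 -8.34 | 23 -6.14 -8.5 | 24 -6.61 -8.65 | 25 -7.08 -8.76 | 26 -7.56 -8.85 | 27 -8.04 -8.91 | 28 -8.53 -8.95 | 29 -9.01 -8.96 | 30 -9.5 -8.94 | 31 -9.99 -8.9 | 32 -10.47 -8.83 |
```

```bash
C='python3 -m creep'
$C '[[[0,0,-0.5,0],[-0.05,0,-1,0],[-0.1,0,-1.45,0],[-0.2,0,-1.95,0],[-0.35,0,-2.4,0],[-0.45,0,-2.85,0],[-0.65,0,-3.35,0],[-0.85,0,-3.8,0]]]' - 20
$C '[[[-0.2,0,-0.45,0],[-0.45,0,-0.85,0],[-0.7,0,-1.25,0],[-1,0,-1.65,0],[-1.3,0,-2.05,0],[-1.65,0,-2.4,0],[-2,0,-2.75,0],[-2.35,0,-3.05,0]]]' - 20
$C '[[[-0.4,0,-0.3,0],[-0.8,0,-0.6,0],[-1.2,0,-0.85,0],[-1.6,0,-1.1,0],[-2.05,0,-1.3,0],[-2.5,0,-1.5,0],[-2.95,0,-1.65,0],[-3.4,0,-1.8,0]]]' - 20
$C '[[[-0.45,0,-0.1,0],[-0.95,0,-0.2,0],[-1.45,0,-0.25,0],[-1.9,0,-0.3,0],[-2.4,0,-0.3,0],[-2.9,0,-0.3,0],[-3.4,0,-0.25,0],[-3.85,0,-0.2,0]]]' - 20
python3 -c "
from h import *
st()"
```

```text
clock: 4.4
position: [498.8, 8.4, 146.7]
tool_rot: [-0.002, 0.034, 0.999, -0.0]
wrist_force: [-2.4, -4.0, -1.3]
gripper_width: 43.7
grip_force: 20.0
clock: 5.07
position: [557.5, 4.4, 223.6]
tool_rot: [-0.002, 0.034, 0.999, -0.0]
wrist_force: [-5.7, -3.5, 2.8]
gripper_width: 43.8
grip_force: 27.1
clock: 5.73
position: [643.5, -1.3, 268.2]
tool_rot: [-0.001, 0.034, 0.999, -0.0]
wrist_force: [-1.7, -2.9, -2.1]
gripper_width: 43.6
grip_force: 29.0
clock: 6.4
position: [721.5, -6.4, 272.4]
tool_rot: [-0.023, 0.034, 0.999, 0.0]
wrist_force: [-84.9, 1.2, 37.4]
gripper_width: 42.4
grip_force: 48.7
t 6.4 p [721.5  -6.4 272.4] x [-0.997  0.068  0.047] y [ 0.068  0.998 -0.001] z [-0.047  0.003 -0.999] F [-84.9   1.2  37.4] w 42.4 g 48.7 q [-0.04  0.37  1.41  0.    1.41 -1.55]
```

The fingertips probably jam on the lid's edge just past upright; relax the load, then release.

```bash
C='python3 -m creep'
$C '[[[0.1,0,0,0],[0.2,0,0,0],[0.3,0,0,0],[0.4,0,0,0],[0.4,0,0,0],[0.4,0,0,0],[0.4,0,0,0],[0.4,0,0,0]]]' 
python3 -c "
from h import *
st(); s=cam('scene'); save(s,'s2.png',(200,40,320,240),2.4)"
```

```text
clock: 7.07
position: [721.1, -6.4, 272.9]
tool_rot: [-0.01, 0.034, 0.999, 0.0]
wrist_force: [-26.6, -1.1, 11.0]
gripper_width: 42.1
grip_force: 55.5
t 7.07 p [721.1  -6.4 272.9] x [-0.997  0.068  0.02 ] y [ 0.068  0.998 -0.   ] z [-0.02   0.001 -1.   ] F [-26.6  -1.1  11. ] w 42.1 g 55.5 q [-0.04  0.35  1.44  0.    1.38 -1.55]
```

View pics/s2.png

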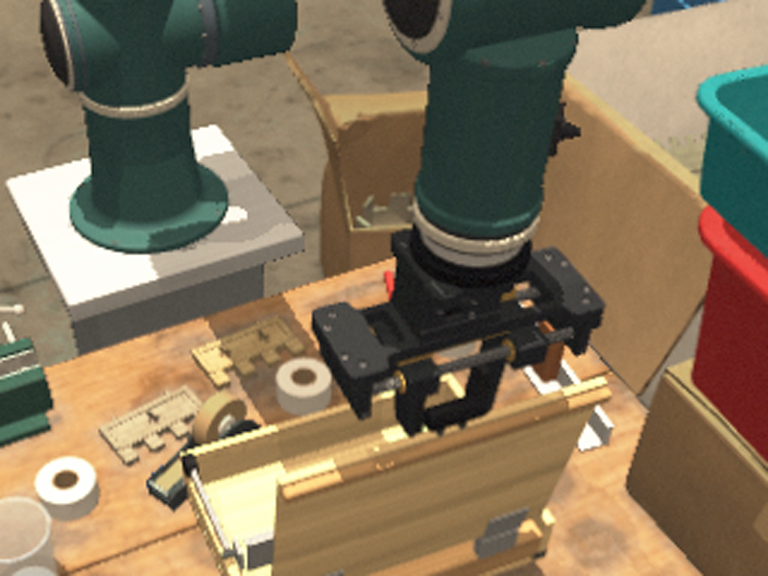

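Lid is slightly past upright with the handle pinched. Release and rise.

```bash
C='python3 -m creep'
$C '[[[0.1,0,-0.05,0],[0.15,0,-0.05,0],[0.15,0,-0.05,0],[0.15,0,-0.05,0],[0.15,0,-0.05,0],[0.15,0,-0.05,0],[0.15,0,-0.05,0],[0.15,0,-0.05,0]]]' 
$C '[[[0,0,0,0],[0,0,0,0],[0,0,0,0],[0,0,0,0],[0,0,0,0],[0,0,0,0],[0,0,0,0],[0,0,0,0]]]' 0.7
$C '[[[0,0,-0.4,0],[0,0,-0.8,0],[0,0,-1.2,0],[0,0,-1.6,0],[0.5,0,-2,0],[1,0,-2,0],[2,0,-2,0],[3,0,-2,0]]]'
python3 -c "
from h import *
st(); s=cam('wrist'); save(s,'w3.png',None,.9)"
```

```text
clock: 7.78
position: [720.6, -6.4, 273.0]
tool_rot: [-0.006, 0.034, 0.999, 0.0]
wrist_force: [-16.1, -1.4, 3.2]
gripper_width: 42.9
grip_force: 48.5
clock: 8.45
position: [726.4, -6.3, 274.5]
tool_rot: [0.001, 0.034, 0.999, 0.0]
wrist_force: [1.2, 2.0, 4.3]
gripper_width: 74.8
grip_force: 1.9
clock: 9.12
position: [650.6, -1.7, 324.8]
tool_rot: [0.001, 0.034, 0.999, -0.0]
wrist_force: [0.1, 0.1, -0.2]
gripper_width: 74.9
grip_force: 0.0
t 9.12 p [650.6  -1.7 324.8] x [-0.998  0.068 -0.001] y [ 0.068  0.998 -0.   ] z [ 0.001 -0.    -1.   ] F [ 0.1  0.1 -0.2] w 74.9 g 0.0 q [-0.04  0.18  1.55 -0.    1.41 -1.54]
```

View pics/w3.png

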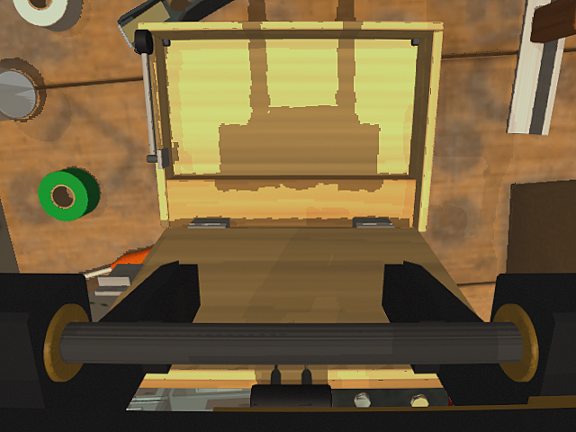

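Lid is back; view shows the folded stay from pivot (152,158) to knob (143,41), with the dispenser just beyond the knob.

```bash
python3 - <<'E'
from h import *
s=cam("wrist"); f=lambda u,v,z:print((u,v,z),onz(s,u/.9,v/.9,z).round(1))
g=cv2.cvtColor(s["frame"],cv2.COLOR_RGB2GRAY); m=np.zeros_like(g); m[28:66,145:170]=(g[28:66,145:170]<50)
ys,xs=np.nonzero(m); print(xs.min(),xs.max(),ys.min(),ys.max())
f(143,41,58);f(143,52,46);f(152,158,58)
f(167,176,42);f(415,176,42)   # block top front edge
f(136,23,60);f(444,23,60);f(425,230,60) # outer corners
f(120,20,77);f(150,22,77)
hsv=cv2.cvtColor(s["frame"],cv2.COLOR_RGB2HSV)
def C(x,y):
    a=-.069;return 596+x*np.cos(a)-y*np.sin(a),-1+x*np.sin(a)+y*np.cos(a)
for n,p in[("knob",(-85,-145)),("pivot",(30,-145)),("blkR",(55,-140)),("blkL",(55,140)),("FR",(-103,-150)),("FL",(-103,150))]: print(n,np.round(C(*p),1))
save(s,"w4.png",(90,0,240,180),3)
E
```

```text
150 169 40 65
(143, 41, 58) [ 495.6 -137.9   58. ]
(143, 52, 46) [ 503.6 -143.5   46. ]
(152, 158, 58) [ 610.9 -146.2   58. ]
(167, 176, 42) [ 633.  -138.3   42. ]
(415, 176, 42) [651.9 136.8  42. ]
(136, 23, 60) [ 479.  -141.6   60. ]
(444, 23, 60) [499.7 159.1  60. ]
(425, 230, 60) [709.8 143.   60. ]
(120, 20, 77) [ 479.4 -150.4   77. ]
(150, 22, 77) [ 483.5 -122.3   77. ]
knob [ 501.2 -139.8]
pivot [ 615.9 -147.7]
blkR [ 641.2 -144.5]
blkL [660.5 134.9]
FR [ 482.9 -143.5]
FL [503.6 155.7]
```

View pics/w4.png

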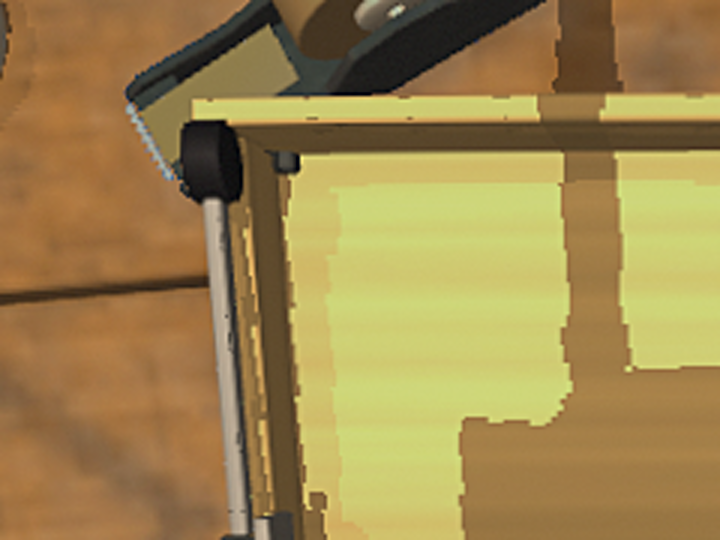

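```bash
python3 - <<'E'
from h import *
s=cam("wrist");t=cam("top")
def tri(a,b):
    o1,d1=ray(s,90+a[0]/3,a[1]/3); o2,d2=ray(t,140+b[0]/2.3,130+b[1]/2.3)
    k=np.linalg.lstsq(np.c_[d1,-d2],o2-o1,rcond=None)[0]
    p,q=o1+d1*k[0],o2+d2*k[1]; print((p+q)/2,np.linalg.norm(p-q))
tri((128,105),(537,292)); tri((172,178),(520,270)); tri((210,160),(503,265))
save(t,"t5.png",(320,220,80,60),8)
E
```

```text
[ 477.49291694 -177.66653466   13.33136454] 0.46225674571508496
[ 500.60162606 -161.81291199   21.37479377] 5.801341959259876
[ 502.65168838 -141.02272732   47.54778278] 1.5524281048939375
```

View pics/t5.png

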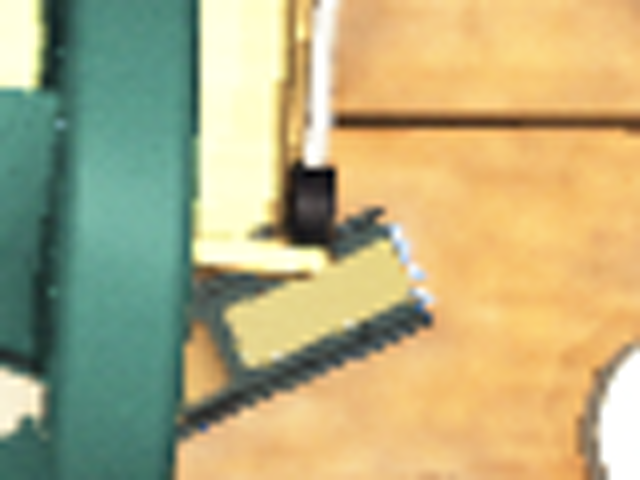

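Blade end of the dispenser is low (z≈20), so a high pinch on the knob clears it.

```bash
C='python3 -m creep'
$C '[[[0.7,-0.7,0,0],[1.4,-1.4,0,0],[2.1,-2.2,0,0],[2.8,-3,0,0],[3.5,-3.7,0,0],[4.2,-4.4,0,0],[4.9,-5.2,0,0],[5.6,-5.9,0,0]]]' -0.4 15
$C '[[[0,0,1,0],[0,0,2,0],[0,0,3,0],[0,0,4,0],[0,0,5,0],[0,0,6,0],[0,0,7,0],[0,0,7,0]]]'
python3 - <<'E'
from h import *
st()
s=cam("wrist"); save(s,"w6.png",(160,180,320,200),2.4)
E
```

```text
clock: 9.98
position: [501.3, -140.6, 324.4]
tool_rot: [0.001, 0.034, 0.999, -0.0]
wrist_force: [0.3, -0.3, 0.6]
gripper_width: 26.8
grip_force: 0.0
clock: 10.65
position: [498.5, -138.5, 143.8]
tool_rot: [-0.004, 0.034, 0.999, 0.001]
wrist_force: [-1.1, 0.6, -0.3]
gripper_width: 26.3
grip_force: 0.0
t 10.65 p [ 498.5 -138.5  143.8] x [-0.998  0.068  0.008] y [0.068 0.998 0.002] z [-0.008  0.003 -1.   ] F [-1.1  0.6 -0.3] w 26.3 g 0.0 q [-0.32  0.05  2.03 -0.    1.07 -1.82]
```

View pics/w6.png

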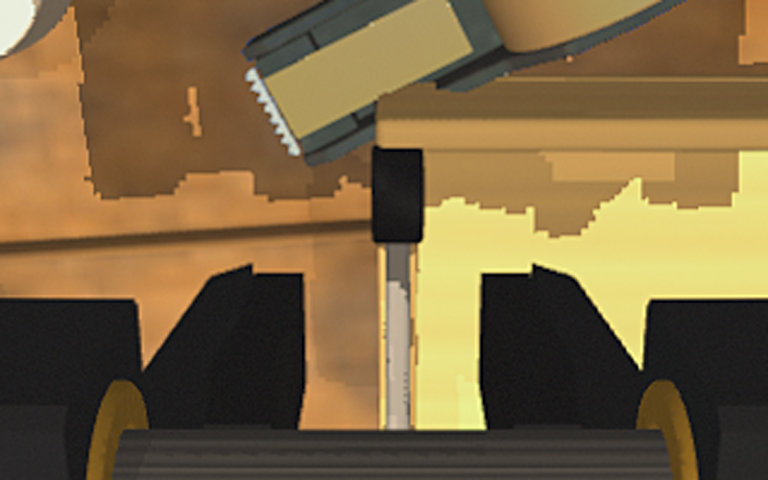

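Knob at crop (397,195), centred between the fingers, dispenser outside the left finger's path.

```bash
python3 - <<'E'
from h import *
s=cam("wrist"); st()
for z in (58,70): print(onz(s,160+397/2.4,180+195/2.4,z), onz(s,160+397/2.4,180+150/2.4,z),onz(s,160+397/2.4,180+240/2.4,z))
print(onz(s,160+300/2.4,180+155/2.4,30),onz(s,160+310/2.4,180+160/2.4,20))
a=np.arange(0,33)*1.97/32
E
```

```text
t 10.75 p [ 501.3 -139.3  148.5] x [-0.998  0.068  0.002] y [0.068 0.998 0.   ] z [-0.002  0.    -1.   ] F [0.8 0.3 0.2] w 26.4 g 0.0 q [-0.32  0.05  2.03 -0.    1.07 -1.82]
[ 505.80879764 -137.96131837   58.        ] [ 494.86202283 -137.22244637   58.        ] [ 517.01197803 -138.71728967   58.        ]
[ 502.20306144 -137.80752872   70.        ] [ 491.81465129 -137.10634453   70.        ] [ 512.83479862 -138.52494001   70.        ]
[ 501.56041734 -162.91847706   30.        ] [ 505.6726956  -161.39328896   20.        ]
```

```bash
C='python3 -m creep'
$C '[[[0,0,0.8,0],[0,0,1.6,0],[0,0,2.4,0],[0,0,3.2,0],[0,0,3.8,0],[0,0,4.1,0],[0,0,4.1,0],[0,0,4.1,0]]]' 
$C '[[[0,0,0,0],[0,0,0,0],[0,0,0,0],[0,0,0,0],[0,0,0,0],[0,0,0,0],[0,0,0,0],[0,0,0,0]]]' -1 15
$C '[[[-0.05,0,-0.55,0],[-0.15,0,-1.1,0],[-0.3,0,-1.65,0],[-0.55,0,-2.2,0],[-0.85,0,-2.65,0],[-1.2,0,-3.1,0],[-1.6,0,-3.5,0],[-2.05,0,-3.85,0]]]'
$C '[[[-0.5,0,-0.3,0],[-1,0,-0.5,0],[-1.55,0,-0.65,0],[-2.1,0,-0.75,0],[-2.65,0,-0.75,0],[-3.25,0,-0.7,0],[-3.6,0,-0.65,0],[-4,0,-0.55,0]]]'
$C '[[[0,0,0,0],[0,0,0,0],[0,0,0,0],[0,0,0,0],[0,0,0,0],[0,0,0,0],[0,0,0,0],[0,0,0,0]]]'
python3 - <<'E'
from h import *
s=cam("scene"); save(s,"s7.png",(200,120,300,220),2.6)
E
```

```text
clock: 11.42
position: [506.1, -138.0, 50.2]
tool_rot: [0.004, 0.035, 0.999, 0.001]
wrist_force: [3.2, 10.8, 3.2]
gripper_width: 31.0
grip_force: 15.0
clock: 12.08
position: [506.1, -138.0, 50.1]
tool_rot: [0.004, 0.035, 0.999, 0.001]
wrist_force: [4.3, 9.7, 3.2]
gripper_width: 30.9
grip_force: 15.0
clock: 12.75
position: [554.1, -141.0, 145.8]
tool_rot: [0.001, 0.034, 0.999, 0.001]
wrist_force: [1.2, 7.6, -1.2]
gripper_width: 30.6
grip_force: 15.0
clock: 13.42
position: [655.8, -147.7, 160.7]
tool_rot: [0.003, 0.034, 0.999, 0.001]
wrist_force: [0.7, 6.7, 1.2]
gripper_width: 30.7
grip_force: 15.0
clock: 14.08
position: [655.3, -147.7, 160.7]
tool_rot: [0.003, 0.034, 0.999, 0.001]
wrist_force: [1.3, 7.3, 3.3]
gripper_width: 30.8
grip_force: 15.0
```

View pics/s7.png

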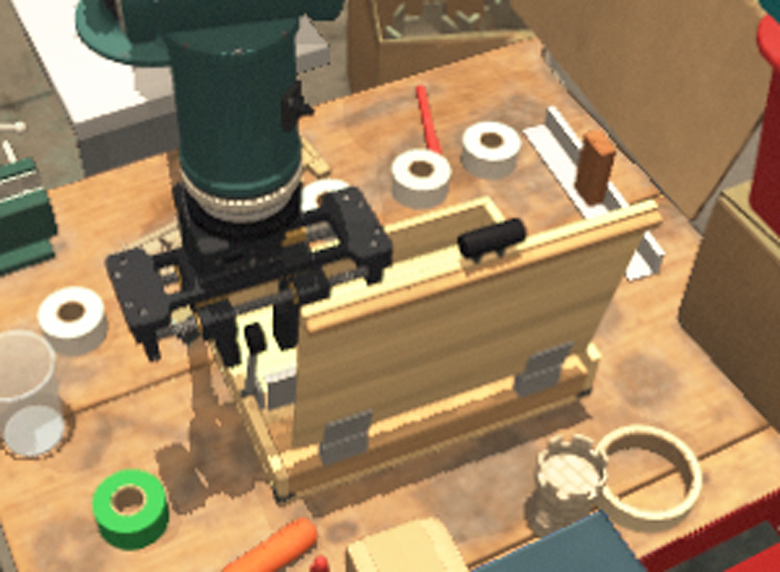

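```bash
python3 - <<'E'
from h import *
st()
s=cam("wrist"); save(s,"w8.png",(160,160,320,260),2.3)
E
```

```text
t 14.13 p [ 655.3 -147.7  160.7] x [-0.998  0.068 -0.007] y [0.068 0.998 0.003] z [ 0.007  0.002 -1.   ] F [2.4 6.7 3.6] w 30.7 g 15.0 q [-0.26  0.31  1.69  0.    1.13 -1.77]
```

View pics/w8.png

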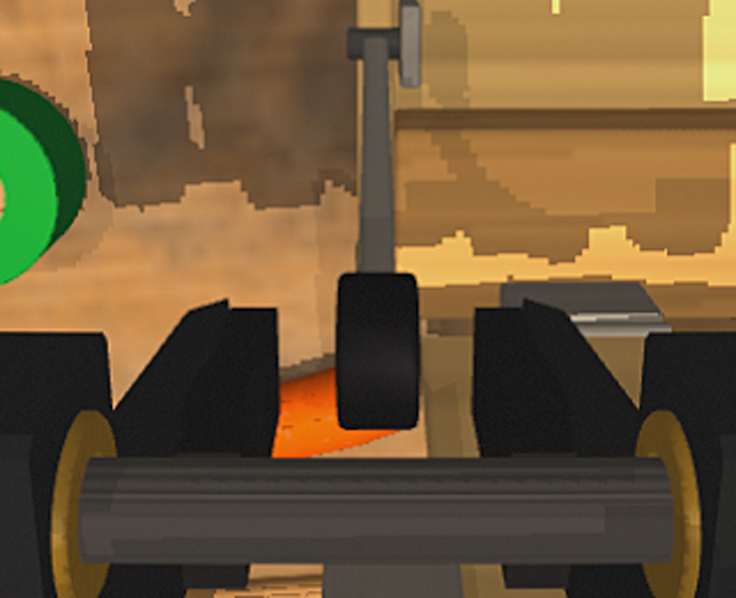

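The knob is between the fingers and the stay is leaning back past upright. Release and look.

```bash
C='python3 -m creep'
$C '[[[0,0,0,0],[0,0,0,0],[0,0,0,0],[0,0,0,0],[0,0,0,0],[0,0,0,0],[0,0,0,0],[0,0,0,0]]]' 0
$C '[[[0,0,-0.5,0],[0,0,-1,0],[0,0,-2,0],[0.5,0.5,-3,0],[1,1.2,-4,0],[1.5,2,-4.8,0],[2,3,-5.6,0],[2.5,4,-6.4,0]]]'
python3 - <<'E'
from h import *
st()
s=cam("scene"); save(s,"s9.png",(200,120,300,220),2.6)
s=cam("wrist"); save(s,"w9.png")
E
```

```text
clock: 14.85
position: [651.8, -149.6, 156.0]
tool_rot: [-0.0, 0.034, 0.999, 0.0]
wrist_force: [0.6, 0.7, 0.5]
gripper_width: 43.9
grip_force: 0.0
clock: 15.52
position: [596.1, -44.9, 319.5]
tool_rot: [0.001, 0.035, 0.999, -0.0]
wrist_force: [1.4, 1.0, -0.4]
gripper_width: 44.4
grip_force: 0.0
t 15.52 p [596.1 -44.9 319.5] x [-0.998  0.069 -0.003] y [ 0.069  0.998 -0.   ] z [ 0.003 -0.    -1.   ] F [ 1.4  1.  -0.4] w 44.4 g 0.0 q [-0.12  0.08  1.67  0.    1.39 -1.62]
```

View pics/w9.png

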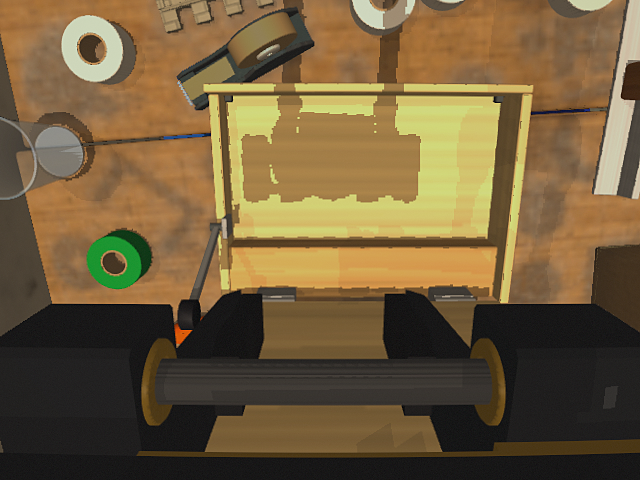

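Stay is up and leaning back (knob at (188,314)), lid back. Check by projection.

```bash
cat >> h.py <<'E'
A=-.0687; O=np.array([593.,0.])
def C(x,y,z=0): return np.array([O[0]+x*np.cos(A)-y*np.sin(A),O[1]+x*np.sin(A)+y*np.cos(A),z])
E
python3 - <<'E'
from h import *
s=cam("wrist")
for a in(1.6,1.8,1.9,1.97): print("knob",a,np.round(proj(s,C(30-115*np.cos(a),-145,58+115*np.sin(a))),0))
q=np.array(s["M"]);Rt=q[:3,:3]
s["M"]=q.copy(); s["M"][:3,3]+=np.array([650.6-596.1,-1.7+44.9,324.8-319.5])
print("handle",[onz(s,290/.9,395/.9,z).round(0) for z in(285,291,297)])
togo(C(105+30,0,330)); togo(C(105+30,0,280))
E
```

```text
knob 1.6 [180. 259.]
knob 1.8 [184. 287.]
knob 1.9 [187. 300.]
knob 1.97 [189. 307.]
handle [array([743.,  -6., 285.]), array([738.,  -6., 291.]), array([733.,  -5., 297.])]
t 15.67 p [597.5 -44.2 321.1] x [-0.998  0.066 -0.008] y [ 0.066  0.998 -0.   ] z [ 0.008 -0.001 -1.   ] F [ 0.3 -0.8  0.2] w 43.9 g 0.0 q [-0.12  0.08  1.67 -0.    1.39 -1.62]
to [727.7  -9.3 330. ] units [-5.11  1.74 -0.32]
t 15.67 p [597.5 -44.2 321.1] x [-0.998  0.066 -0.008] y [ 0.066  0.998 -0.   ] z [ 0.008 -0.001 -1.   ] F [ 0.3 -0.8  0.2] w 43.9 g 0.0 q [-0.12  0.08  1.67 -0.    1.39 -1.62]
to [727.7  -9.3 280. ] units [-5.09  1.74  1.68]
```

```bash
C='python3 -m creep'
$C '[[[-0.5,0.3,-0.6,0],[-1.2,0.7,-0.6,0],[-2,1.1,-0.6,0],[-2.8,1.5,-0.6,0],[-3.6,1.8,-0.6,0],[-4.4,1.8,-0.6,0],[-5,1.8,-0.6,0],[-5.4,1.8,-0.6,0]]]' 0.7 15
$C '[[[0,0,0.5,0],[0,0,1,0],[0,0,1.5,0],[0,0,1.9,0],[0,0,2.2,0],[0,0,2.2,0],[0,0,2.2,0],[0,0,2.2,0]]]'
$C '[[[0,0,0,0],[0,0,0,0],[0,0,0,0],[0,0,0,0],[0,0,0,0],[0,0,0,0],[0,0,0,0],[0,0,0,0]]]' -1 15
$C '[[[0.2,0,-0.03,0],[0.4,0,-0.06,0],[0.6,0,-0.08,0],[0.8,0,-0.1,0],[1,0,-0.1,0],[1.2,0,-0.1,0],[1.4,0,-0.1,0],[1.6,0,-0.1,0]]]'
```

```text
clock: 16.33
position: [735.6, -11.0, 329.5]
tool_rot: [-0.001, 0.034, 0.999, -0.0]
wrist_force: [-0.8, 0.1, -1.0]
gripper_width: 74.9
grip_force: 0.0
clock: 17.0
position: [733.7, -9.8, 276.0]
tool_rot: [-0.0, 0.034, 0.999, -0.0]
wrist_force: [-0.3, 0.7, -1.0]
gripper_width: 75.1
grip_force: 0.0
clock: 17.67
position: [734.3, -7.5, 276.1]
tool_rot: [-0.0, 0.034, 0.999, 0.002]
wrist_force: [1.1, 5.6, -0.5]
gripper_width: 44.0
grip_force: 15.0
clock: 18.33
position: [694.4, -4.9, 278.6]
tool_rot: [0.0, 0.034, 0.999, 0.002]
wrist_force: [0.7, 5.1, -1.7]
gripper_width: 43.6
grip_force: 15.0
```

```bash
C='python3 -m creep'
$C '[[[0.15,0,0,0],[0.3,0,0.02,0],[0.45,0,0.04,0],[0.6,0,0.06,0],[0.75,0,0.08,0],[0.85,0,0.1,0],[0.9,0,0.1,0],[0.9,0,0.1,0]]]'
$C '[[[0.05,0,0,0],[0.1,0,0.02,0],[0.15,0,0.03,0],[0.2,0,0.04,0],[0.25,0,0.05,0],[0.3,0,0.06,0],[0.3,0,0.06,0],[0.3,0,0.06,0]]]'
```

```text
clock: 19.0
position: [672.0, -3.4, 276.7]
tool_rot: [0.001, 0.034, 0.999, 0.002]
wrist_force: [0.7, 4.8, 0.8]
gripper_width: 44.2
grip_force: 15.0
clock: 19.67
position: [664.9, -2.9, 275.6]
tool_rot: [0.001, 0.034, 0.999, 0.002]
wrist_force: [0.2, 6.3, 1.0]
gripper_width: 43.8
grip_force: 15.0
```

```bash
C='python3 -m creep'
$C '[[[0.03,0,0,0],[0.06,0,0.01,0],[0.09,0,0.02,0],[0.12,0,0.02,0],[0.15,0,0.03,0],[0.15,0,0.03,0],[0.15,0,0.03,0],[0.15,0,0.03,0]]]'
$C '[[[0.03,0,0,0],[0.06,0,0.01,0],[0.09,0,0.02,0],[0.12,0,0.03,0],[0.15,0,0.03,0],[0.15,0,0.03,0],[0.15,0,0.03,0],[0.15,0,0.03,0]]]'
python3 - <<'E'
from h import *
s=cam("scene"); save(s,"s10.png",(220,120,260,195),3)
t=cam("top"); save(t,"t10.png",(300,130,120,90),6)
E
```

```text
clock: 20.33
position: [661.3, -2.6, 274.9]
tool_rot: [0.001, 0.034, 0.999, 0.002]
wrist_force: [0.6, 4.5, 2.6]
gripper_width: 43.9
grip_force: 15.0
clock: 21.0
position: [658.8, -2.4, 274.5]
tool_rot: [0.003, 0.034, 0.999, 0.002]
wrist_force: [3.8, 5.7, 0.1]
gripper_width: 43.8
grip_force: 15.0
```

```bash
C='python3 -m creep'
$C '[[[0.03,0,0,0],[0.06,0,0.01,0],[0.09,0,0.02,0],[0.12,0,0.02,0],[0.15,0,0.03,0],[0.15,0,0.03,0],[0.15,0,0.03,0],[0.15,0,0.03,0]]]'
python3 -c "
from h import *
st()
s=cam('scene')
for a in (1.2,1.3,1.41): print(a,[np.round(proj(s,C(105-206*np.cos(a),y,70+206*np.sin(a)))) for y in(-140,140)])
print([np.round(proj(s,C(30-115*np.cos(a),-145,58+115*np.sin(a)))) for a in(0,1.5,1.97)])
save(s,'s10.png',(240,110,220,165),3.6)"
```

```text
clock: 21.77
position: [656.8, -2.2, 274.2]
tool_rot: [0.005, 0.034, 0.999, 0.002]
wrist_force: [9.4, 5.0, -0.4]
gripper_width: 43.7
grip_force: 15.0
t 21.77 p [656.8  -2.2 274.2] x [-0.998  0.068 -0.009] y [0.068 0.998 0.004] z [ 0.01   0.003 -1.   ] F [ 9.4  5.  -0.4] w 43.7 g 15.0 q [-0.04  0.2   1.61  0.    1.32 -1.55]
1.2 [array([290., 202.]), array([422., 165.])]
1.3 [array([293., 207.]), array([428., 169.])]
1.41 [array([297., 214.]), array([434., 174.])]
[array([277., 232.]), array([289., 232.]), array([298., 254.])]
```

The lid is bearing on the stay (force rises at ≈1.4 rad). Release and back off.

```bash
C='python3 -m creep'
$C '[[[-0.1,0,0,0],[-0.15,0,0,0],[-0.15,0,0,0],[-0.15,0,0,0],[-0.15,0,0,0],[-0.15,0,0,0],[-0.15,0,0,0],[-0.15,0,0,0]]]'
$C '[[[0,0,0,0],[0,0,0,0],[0,0,0,0],[0,0,0,0],[0,0,0,0],[0,0,0,0],[0,0,0,0],[0,0,0,0]]]' 0.7
$C '[[[0,0,-0.5,0],[0,0,-1,0],[0,0,-1.5,0],[0,0,-2,0],[0.8,0,-2.2,0],[1.8,0,-2.2,0],[2.8,0,-2.2,0],[4,0,-2.2,0]]]'
$C '[[[1,0,0,0],[2,0,0,0],[3,0,0,0],[4,0,0,0],[4,0,0,0],[4,0,0,0],[4,0,0,0],[4,0,0,0]]]'
python3 - <<'E'
from h import *
st()
s=cam("wrist");sc=cam("scene");t=cam("top")
a=np.hstack([cv2.resize(s["frame"],(400,300)),sc["frame"][110:260,240:440].repeat(2,0).repeat(2,1)])
b=np.hstack([cv2.resize(t["frame"][120:345,145:445],(400,300)),cv2.resize(sc["frame"][110:335,150:450],(400,300))])
cv2.imwrite("pics/m1.png",np.vstack([a,b])[:,:,::-1])
for x in rolls(t):print(x)
E
```

```text
clock: 22.48
position: [658.8, -2.4, 274.4]
tool_rot: [0.003, 0.034, 0.999, 0.002]
wrist_force: [2.8, 6.1, 3.3]
gripper_width: 43.7
grip_force: 15.0
clock: 23.15
position: [657.0, -4.7, 273.1]
tool_rot: [0.0, 0.034, 0.999, -0.0]
wrist_force: [-0.1, -0.4, 5.2]
gripper_width: 74.8
grip_force: 2.7
clock: 23.82
position: [557.0, 2.4, 328.8]
tool_rot: [0.001, 0.034, 0.999, 0.0]
wrist_force: [-0.2, 0.2, 0.1]
gripper_width: 75.1
grip_force: 0.0
clock: 24.48
position: [458.3, 9.1, 328.1]
tool_rot: [0.001, 0.034, 0.999, -0.0]
wrist_force: [0.6, 0.2, 0.4]
gripper_width: 75.1
grip_force: 0.0
t 24.48 p [458.3   9.1 328.1] x [-0.998  0.068 -0.001] y [0.068 0.998 0.   ] z [ 0.001 -0.    -1.   ] F [0.6 0.2 0.4] w 75.1 g 0.0 q [-0.03 -0.2   1.92 -0.    1.42 -1.54]
(193.39796447753906, 287.5408020019531, 13.837401390075684, array([407.3, 221.5,  30. ]))
(407.87982177734375, 273.66827392578125, 13.623437881469727, array([ 440.5, -251.5,   30. ]))
```

View pics/m1.png

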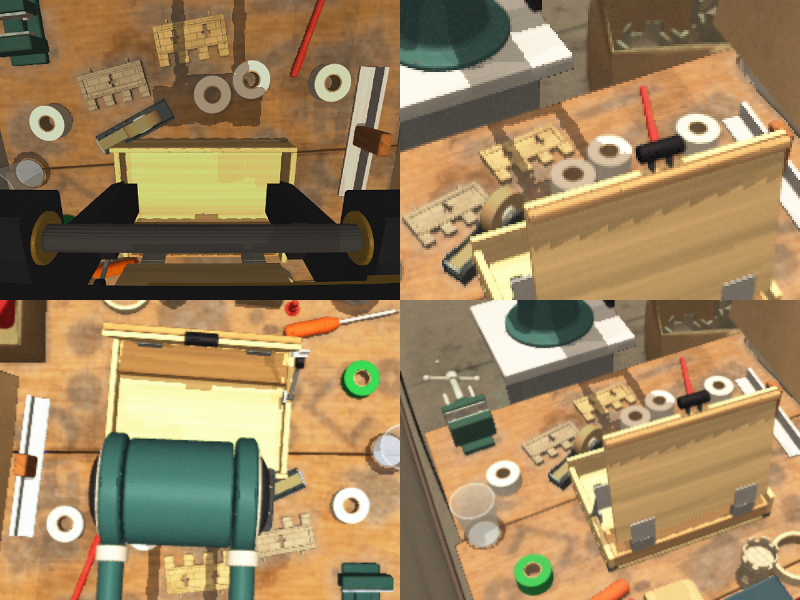

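Lid is propped on the stay (catch visible at its right edge); one roll got knocked beside another: half-scale wrist positions (212,95), (252,78), (332,82), (49,123). Measure them numerically.

```bash
cat >> h.py <<'E'
def wrolls(s,u0,v0,z=30):
    "white roll nearest pixel: low-saturation blob fit by Hough circle"
    g=cv2.GaussianBlur(cv2.cvtColor(s["frame"],cv2.COLOR_RGB2GRAY),(5,5),1)
    K=s["M"][2,3]-z; R0=30*s["fx"]/K
    c=cv2.HoughCircles(g,cv2.HOUGH_GRADIENT,1,15,param1=80,param2=14,minRadius=int(R0*.8),maxRadius=int(R0*1.15))
    c=[x for x in ([] if c is None else c[0]) if np.hypot(x[0]-u0,x[1]-v0)<R0]
    return [(np.round(x,1),onz(s,x[0],x[1],z).round(1)) for x in c]
E
python3 - <<'E'
from h import *
s=cam("wrist"); print(s["M"][:3,3])
for p in((424-85,190-38),(504-101,156-30),(664-133,164-33),(98-22,246-49)): print(p,wrolls(s,*p),onz(s,*p,30).round(0))
hsv=cv2.cvtColor(s["frame"],cv2.COLOR_RGB2HSV)
for u,v in((339,130),(403,100),(531,106),(339,182)): print(hsv[v,u])
E
```

```text
[392.64267879  13.23849646 473.98544296]
(339, 152) [(array([339.5, 151.5,  30.2], dtype=float32), array([414.4,  28.7,  30. ]))] [415.  28.  30.]
(403, 126) [(array([403.5, 128.5,  31.3], dtype=float32), array([396.3,  93.5,  30. ]))] [394.  93.  30.]
(531, 131) [(array([530.5, 132.5,  30.2], dtype=float32), array([408.1, 221.3,  30. ]))] [407. 222.  30.]
(76, 197) [(array([ 78.5, 193.5,  32.4], dtype=float32), array([ 437.4, -244.9,   30. ]))] [ 441. -248.   30.]
[ 17  72 160]
[ 40  30 215]
[ 34  47 212]
[ 16  92 105]
```

```bash
C='python3 -m creep'
$C '[[[0.3,0.4,0.5,1.4],[0.6,0.8,1,2.8],[0.9,1.2,1.6,4.2],[1.3,1.6,2.2,5.6],[1.7,2,3,7],[2.1,2.5,3.8,8.4],[2.4,2.9,4.4,9.6],[2.7,3.2,5,10.6]]]' 0.65 20
$C '[[[0,0,0.5,1.3],[0,0,1,2.6],[0,0,1.5,3.9],[0,0,2,5.2],[0,0,2,6.4],[0,0,2,6.6],[0,0,2,6.6],[0,0,2,6.6]]]'
python3 - <<'E'
from h import *
st(); s=cam("wrist"); p=proj(s,(396,93,30)); print(p, wrolls(s,*p))
E
```

```text
clock: 25.35
position: [394.9, 94.3, 201.3]
tool_rot: [-0.0, 0.479, 0.878, -0.0]
wrist_force: [1.3, 0.3, 0.3]
gripper_width: 72.5
grip_force: 0.0
clock: 26.02
position: [396.0, 93.6, 152.8]
tool_rot: [0.0, 0.706, 0.708, 0.0]
wrist_force: [0.4, 0.1, -0.2]
gripper_width: 72.5
grip_force: 0.0
t 26.02 p [396.   93.6 152.8] x [-0.004  1.     0.   ] y [1.    0.004 0.001] z [ 0.001  0.    -1.   ] F [ 0.4  0.1 -0.2] w 72.5 g 0.0 q [ 0.17 -0.19  2.24 -0.    1.09  0.17]
(np.float64(322.57059568639886), np.float64(236.80773062464456)) [(array([322.5, 236.5,  46.3], dtype=float32), array([396. ,  93.2,  30. ]))]
```

```bash
C='python3 -m creep'
$C '[[[0,0,1,0],[0,0,2,0],[0,0,3,0],[0,0,4,0],[0,0,4.8,0],[0,0,5.3,0],[0,0,5.6,0],[0,0,5.6,0]]]'
$C '[[[0,0,0,0],[0,0,0,0],[0,0,0,0],[0,0,0,0],[0,0,0,0],[0,0,0,0],[0,0,0,0],[0,0,0,0]]]' -1 20
$C '[[[0,0,-0.6,0],[0,0,-1.3,0],[0,0,-2,0],[0,0,-2.8,0],[0,0,-3.6,0],[0,0,-4.4,0],[0,0,-4.4,0],[0,0,-4.4,0]]]'
python3 - <<'E'
from h import *
togo(C(-20,32,21)); togo(C(-20,-32,21))
E
```

```text
clock: 26.73
position: [394.4, 93.4, 11.3]
tool_rot: [-0.001, 0.706, 0.708, -0.001]
wrist_force: [-0.3, 0.2, 0.2]
gripper_width: 72.7
grip_force: 0.0
clock: 27.4
position: [396.6, 93.8, 13.5]
tool_rot: [0.001, 0.707, 0.708, 0.001]
wrist_force: [-1.3, -0.6, 6.8]
gripper_width: 58.8
grip_force: 20.0
clock: 28.07
position: [396.3, 93.7, 123.3]
tool_rot: [0.001, 0.707, 0.708, 0.001]
wrist_force: [0.5, -0.8, -0.2]
gripper_width: 58.9
grip_force: 20.0
t 28.07 p [396.3  93.7 123.3] x [-0.002  1.     0.   ] y [1.    0.002 0.003] z [ 0.003  0.    -1.   ] F [ 0.5 -0.8 -0.2] w 58.9 g 20.0 q [ 0.17 -0.15  2.27 -0.    1.02  0.17]
to [575.2  33.3  21. ] units [-2.43  7.14  4.11]
t 28.07 p [396.3  93.7 123.3] x [-0.002  1.     0.   ] y [1.    0.002 0.003] z [ 0.003  0.    -1.   ] F [ 0.5 -0.8 -0.2] w 58.9 g 20.0 q [ 0.17 -0.15  2.27 -0.    1.02  0.17]
to [570.9 -30.6  21. ] units [-4.98  6.96  4.11]
```

```bash
C='python3 -m creep'
$C '[[[-0.3,0.9,0,0],[-0.6,1.8,0,0],[-0.9,2.7,0,0],[-1.2,3.6,0,0],[-1.5,4.5,0,0],[-1.8,5.4,0,0],[-2.1,6.3,0,0],[-2.45,7.15,0,0]]]'
$C '[[[0,0,0.7,0],[0,0,1.5,0],[0,0,2.3,0],[0,0,3,0],[0,0,3.6,0],[0,0,3.9,0],[0,0,4.1,0],[0,0,4.1,0]]]'
$C '[[[0,0,0,0],[0,0,0,0],[0,0,0,0],[0,0,0,0],[0,0,0,0],[0,0,0,0],[0,0,0,0],[0,0,0,0]]]' 0.6
$C '[[[0,0,-0.7,0],[0,0,-1.5,0],[0,0,-2.3,0],[0,0,-3.1,0],[0,0,-3.9,0],[0,0,-4.7,0],[0,0,-4.7,0],[0,0,-4.7,0]]]'
python3 - <<'E'
from h import *
s=cam("wrist"); p=proj(s,C(-20,32,38)); print(p, wrolls(s,*p,38))
o,Rm=st()
a=np.arctan2(Rm[1,1],Rm[0,1])*57.3
t=55; c,sn=np.cos(np.radians(t)),np.sin(np.radians(t))
print("roll units",(a-t)/5); togo((414.4,28.7,145))
E
```

```text
clock: 28.73
position: [573.9, 32.2, 119.7]
tool_rot: [-0.001, 0.707, 0.708, -0.001]
wrist_force: [0.7, 0.2, 0.2]
gripper_width: 58.9
grip_force: 20.0
clock: 29.4
position: [571.6, 32.6, 18.9]
tool_rot: [-0.002, 0.707, 0.708, -0.002]
wrist_force: [-3.0, -0.8, 3.9]
gripper_width: 58.7
grip_force: 20.0
clock: 30.07
position: [574.3, 32.6, 20.0]
tool_rot: [0.0, 0.707, 0.708, 0.0]
wrist_force: [0.5, -0.2, -0.1]
gripper_width: 70.7
grip_force: 0.0
clock: 30.73
position: [575.4, 32.6, 138.8]
tool_rot: [0.001, 0.707, 0.708, 0.001]
wrist_force: [0.1, -0.3, -0.1]
gripper_width: 70.3
grip_force: 0.0
(np.float64(321.7669908853456), np.float64(243.57468974487742)) [(array([316.5, 249.5,  51.4], dtype=float32), array([572.1,  29.7,  38. ])), (array([316.5, 234.5,  44.4], dtype=float32), array([572.1,  38.8,  38. ]))]
t 30.78 p [574.2  32.6 137.2] x [-0.002  1.    -0.   ] y [1.    0.002 0.   ] z [ 0. -0. -1.] F [-0.2 -0.2 -1.3] w 70.2 g 0.0 q [ 0.01  0.16  1.92 -0.    1.06  0.01]
roll units -10.98266418678858
t 30.78 p [574.2  32.6 137.2] x [-0.002  1.    -0.   ] y [1.    0.002 0.   ] z [ 0. -0. -1.] F [-0.2 -0.2 -1.3] w 70.2 g 0.0 q [ 0.01  0.16  1.92 -0.    1.06  0.01]
to [414.4  28.7 145. ] units [-0.15 -6.39 -0.31]
```

```bash
C='python3 -m creep'
$C '[[[0,-0.8,-0.3,-1.4],[0,-1.6,-0.3,-2.8],[-0.05,-2.4,-0.3,-4.2],[-0.1,-3.2,-0.3,-5.6],[-0.1,-4,-0.3,-7],[-0.15,-4.8,-0.3,-8.4],[-0.15,-5.6,-0.3,-9.8],[-0.15,-6.4,-0.3,-11]]]' 0.6 20
$C '[[[0,0,0,0],[0,0,0,0],[0,0,0,0],[0,0,0,0],[0,0,0,0],[0,0,0,0],[0,0,0,0],[0,0,0,0]]]'
python3 - <<'E'
from h import *
s=cam("wrist"); p=proj(s,(414,28,30)); w=wrolls(s,*p); print(p,w)
if w: togo([*w[0][1][:2],12])
E
```

```text
clock: 31.45
position: [411.8, 28.6, 142.8]
tool_rot: [-0.002, 0.297, 0.955, -0.001]
wrist_force: [-0.1, 0.4, 0.1]
gripper_width: 70.6
grip_force: 0.0
clock: 32.12
position: [414.6, 28.6, 144.9]
tool_rot: [-0.0, 0.3, 0.954, -0.0]
wrist_force: [-0.2, -0.8, -0.0]
gripper_width: 70.7
grip_force: 0.0
(np.float64(321.716103721634), np.float64(238.47595271828422)) [(array([323.5, 239.5,  48.2], dtype=float32), array([415.2,  28.5,  30. ]))]
t 32.17 p [414.5  28.6 144.9] x [-0.82   0.573  0.   ] y [ 0.573  0.82  -0.   ] z [-0.  0. -1.] F [ 0.2 -0.5 -0.3] w 70.6 g 0.0 q [ 0.01 -0.16  2.23  0.    1.07 -0.95]
to [415.2  28.5  12. ] units [-0.03  0.01  5.32]
```

```bash
C='python3 -m creep'
$C '[[[0,0,1,0],[0,0,2,0],[0,0,3,0],[0,0,4,0],[0,0,4.6,0],[0,0,5.1,0],[0,0,5.3,0],[0,0,5.3,0]]]'
$C '[[[0,0,0,0],[0,0,0,0],[0,0,0,0],[0,0,0,0],[0,0,0,0],[0,0,0,0],[0,0,0,0],[0,0,0,0]]]' -1 20
$C '[[[0,0,-0.6,0],[0,0,-1.3,0],[0,0,-2,0],[0,0,-2.8,0],[0,0,-3.6,0],[0,0,-4.4,0],[0,0,-4.4,0],[0,0,-4.4,0]]]'
python3 - <<'E'
from h import *
togo(C(-20,-33,21))
E
```

```text
clock: 32.83
position: [413.1, 28.6, 11.3]
tool_rot: [-0.001, 0.3, 0.954, -0.0]
wrist_force: [-0.7, 0.4, -0.4]
gripper_width: 70.1
grip_force: 0.0
clock: 33.5
position: [415.2, 28.6, 13.3]
tool_rot: [0.001, 0.3, 0.954, 0.0]
wrist_force: [-1.0, -0.1, 5.9]
gripper_width: 58.9
grip_force: 20.0
clock: 34.17
position: [415.1, 28.6, 123.2]
tool_rot: [0.001, 0.3, 0.954, 0.0]
wrist_force: [0.7, -1.0, -1.1]
gripper_width: 59.2
grip_force: 20.0
t 34.17 p [415.1  28.6 123.2] x [-0.82   0.572 -0.002] y [0.572 0.82  0.002] z [ 0.003  0.    -1.   ] F [ 0.7 -1.  -1.1] w 59.2 g 20.0 q [ 0.01 -0.13  2.25  0.    1.02 -0.95]
to [570.8 -31.5  21. ] units [-6.47  1.58  4.11]
```

```bash
C='python3 -m creep'
$C '[[[-0.8,0.2,0,1.4],[-1.6,0.4,0,2.8],[-2.4,0.6,0,4.2],[-3.2,0.8,0,5.6],[-4,1,0,7],[-4.8,1.2,0,8.4],[-5.6,1.4,0,9.8],[-6.5,1.6,0,11]]]'
$C '[[[0,0,0.7,0],[0,0,1.5,0],[0,0,2.3,0],[0,0,3,0],[0,0,3.6,0],[0,0,3.9,0],[0,0,4.1,0],[0,0,4.1,0]]]'
$C '[[[0,0,0,0],[0,0,0,0],[0,0,0,0],[0,0,0,0],[0,0,0,0],[0,0,0,0],[0,0,0,0],[0,0,0,0]]]' 0.6
$C '[[[0,0,-0.7,0],[0,0,-1.5,0],[0,0,-2.3,0],[0,0,-3.1,0],[0,0,-3.9,0],[0,0,-4.7,0],[0,0,-4.7,0],[0,0,-4.7,0]]]'
python3 - <<'E'
from h import *
s=cam("wrist"); p=proj(s,C(-20,-32,38)); print(p, wrolls(s,*p,38))
togo((408,221.4,145))
E
```

```text
clock: 34.83
position: [569.3, -31.7, 119.5]
tool_rot: [-0.002, 0.709, 0.706, -0.001]
wrist_force: [0.5, 0.5, 0.3]
gripper_width: 58.7
grip_force: 20.0
clock: 35.5
position: [567.7, -31.4, 19.0]
tool_rot: [-0.002, 0.706, 0.708, -0.002]
wrist_force: [-2.7, 1.0, 4.3]
gripper_width: 59.2
grip_force: 20.0
clock: 36.17
position: [570.5, -31.6, 20.0]
tool_rot: [0.0, 0.707, 0.708, 0.0]
wrist_force: [-0.3, 0.2, -0.7]
gripper_width: 70.7
grip_force: 0.0
clock: 36.83
position: [571.6, -31.7, 138.8]
tool_rot: [0.001, 0.707, 0.708, 0.001]
wrist_force: [-0.2, -0.3, -0.2]
gripper_width: 70.4
grip_force: 0.0
(np.float64(320.817694143717), np.float64(242.65885711708358)) [(array([317.5, 242.5,  49.9], dtype=float32), array([568.9, -30.5,  38. ]))]
t 36.88 p [570.3 -31.6 137.2] x [-0.002  1.    -0.   ] y [1.    0.002 0.   ] z [ 0. -0. -1.] F [-0.   0.1 -1. ] w 70.5 g 0.0 q [-0.1   0.15  1.93 -0.    1.06 -0.1 ]
to [408.  221.4 145. ] units [10.13 -6.48 -0.31]
```

```bash
C='python3 -m creep'
$C '[[[0.6,-0.6,-0.3,0],[1.3,-1.2,-0.3,0],[2.1,-1.8,-0.3,0],[3,-2.4,-0.3,0],[4,-3,-0.3,0],[5,-3.6,-0.3,0],[6,-4.2,-0.3,0],[7,-4.8,-0.3,0]]]'
$C '[[[0.9,-0.5,0,0],[1.8,-0.9,0,0],[2.5,-1.3,0,0],[3,-1.6,0,0],[3.1,-1.7,0,0],[3.1,-1.7,0,0],[3.1,-1.7,0,0],[3.1,-1.7,0,0]]]'
python3 - <<'E'
from h import *
s=cam("wrist"); p=proj(s,(408,221,30)); w=wrolls(s,*p); print(p,w)
if w: togo([*w[0][1][:2],12])
E
```

```text
clock: 37.55
position: [447.8, 143.8, 142.8]
tool_rot: [-0.001, 0.707, 0.707, -0.002]
wrist_force: [0.1, -0.1, 0.1]
gripper_width: 70.5
grip_force: 0.0
clock: 38.22
position: [407.6, 219.9, 144.3]
tool_rot: [0.0, 0.707, 0.707, -0.001]
wrist_force: [-0.5, 0.1, -0.4]
gripper_width: 70.5
grip_force: 0.0
(np.float64(323.3810651325969), np.float64(237.1291431214067)) [(array([324.5, 232.5,  47.4], dtype=float32), array([408.7, 224. ,  30. ]))]
t 38.27 p [407.8 219.8 144.5] x [-0.001  1.    -0.001] y [ 1.     0.001 -0.   ] z [-0.    -0.001 -1.   ] F [ 0.3 -0.3 -0.2] w 70.5 g 0.0 q [ 0.44 -0.06  2.14 -0.    1.06  0.44]
to [408.7 224.   12. ] units [0.17 0.04 5.3 ]
```

```bash
C='python3 -m creep'
$C '[[[0.1,0,1,0],[0.1,0,2,0],[0.1,0,3,0],[0.1,0,4,0],[0.1,0,4.6,0],[0.1,0,5.1,0],[0.1,0,5.3,0],[0.1,0,5.3,0]]]'
$C '[[[0,0,0,0],[0,0,0,0],[0,0,0,0],[0,0,0,0],[0,0,0,0],[0,0,0,0],[0,0,0,0],[0,0,0,0]]]' -1 20
$C '[[[0,0,-0.6,0],[0,0,-1.3,0],[0,0,-2,0],[0,0,-2.8,0],[0,0,-3.6,0],[0,0,-4.4,0],[0,0,-4.4,0],[0,0,-4.4,0]]]'
python3 - <<'E'
from h import *
togo(C(-20,97,21))
E
```

```text
clock: 38.93
position: [406.8, 222.0, 11.1]
tool_rot: [-0.0, 0.707, 0.707, -0.001]
wrist_force: [-0.1, -0.0, 0.7]
gripper_width: 70.4
grip_force: 0.0
clock: 39.6
position: [408.3, 223.5, 13.4]
tool_rot: [0.0, 0.706, 0.708, 0.001]
wrist_force: [-0.8, -1.9, 5.0]
gripper_width: 58.7
grip_force: 20.0
clock: 40.27
position: [408.3, 223.6, 123.3]
tool_rot: [0.0, 0.707, 0.708, 0.001]
wrist_force: [-0.2, -0.3, -0.6]
gripper_width: 59.0
grip_force: 20.0
t 40.27 p [408.3 223.6 123.3] x [-0.002  1.     0.001] y [1.    0.002 0.002] z [ 0.002  0.001 -1.   ] F [-0.2 -0.3 -0.6] w 59.0 g 20.0 q [ 0.45 -0.03  2.16  0.    1.01  0.45]
to [579.7  98.1  21. ] units [-5.03  6.84  4.1 ]
```

```bash
C='python3 -m creep'
$C '[[[-0.6,0.85,0,0],[-1.25,1.7,0,0],[-1.9,2.55,0,0],[-2.5,3.4,0,0],[-3.15,4.25,0,0],[-3.8,5.1,0,0],[-4.4,6,0,0],[-5,6.85,0,0]]]'
$C '[[[0,0,0.7,0],[0,0,1.5,0],[0,0,2.3,0],[0,0,3,0],[0,0,3.6,0],[0,0,3.9,0],[0,0,4.1,0],[0,0,4.1,0]]]'
$C '[[[0,0,0,0],[0,0,0,0],[0,0,0,0],[0,0,0,0],[0,0,0,0],[0,0,0,0],[0,0,0,0],[0,0,0,0]]]' 0.6
$C '[[[0,0,-0.7,0],[0,0,-1.5,0],[0,0,-2.3,0],[0,0,-3.1,0],[0,0,-3.9,0],[0,0,-4.7,0],[0,0,-4.7,0],[0,0,-4.7,0]]]'
python3 - <<'E'
from h import *
s=cam("wrist"); p=proj(s,C(-20,97,38)); print(p, wrolls(s,*p,38))
t=cam("top"); print(rolls(t))
togo((440.5,-250,170))
E
```

```text
clock: 40.93
position: [578.4, 97.3, 119.7]
tool_rot: [-0.001, 0.707, 0.708, -0.001]
wrist_force: [-0.4, 0.3, -0.2]
gripper_width: 58.9
grip_force: 20.0
clock: 41.6
position: [576.2, 98.1, 19.0]
tool_rot: [-0.002, 0.707, 0.708, -0.003]
wrist_force: [-4.1, -1.3, 4.6]
gripper_width: 58.5
grip_force: 20.0
clock: 42.27
position: [579.0, 98.4, 20.0]
tool_rot: [0.0, 0.707, 0.708, 0.0]
wrist_force: [-0.2, 0.8, -0.6]
gripper_width: 70.7
grip_force: 0.0
clock: 42.93
position: [580.1, 98.6, 138.8]
tool_rot: [0.001, 0.707, 0.708, 0.001]
wrist_force: [0.7, 0.2, -0.9]
gripper_width: 70.7
grip_force: 0.0
(np.float64(321.3234053302628), np.float64(245.4238138772474)) [(array([316.5, 244.5,  49.4], dtype=float32), array([576.9,  98.7,  38. ]))]
[(407.88775634765625, 273.78570556640625, 13.688225746154785, array([ 440.3, -251.5,   30. ]))]
t 43.03 p [578.1  98.3 136.2] x [-0.001  1.    -0.   ] y [ 1.     0.001 -0.002] z [-0.002 -0.    -1.   ] F [0.1 0.7 0.1] w 70.4 g 0.0 q [ 0.13  0.18  1.9  -0.    1.06  0.12]
to [ 440.5 -250.   170. ] units [-13.92  -5.53  -1.34]
```

```bash
C='python3 -m creep'
$C '[[[-0.6,-0.4,-0.3,0],[-1.3,-0.9,-0.6,0],[-2.1,-1.4,-0.9,0],[-3,-1.9,-1.2,0],[-4,-2.4,-1.35,0],[-5,-2.8,-1.35,0],[-6,-3.2,-1.35,0],[-7,-3.6,-1.35,0]]]'
$C '[[[-1,-0.4,0,-0.5],[-2,-0.8,0,-1],[-3,-1.1,0,-1.5],[-4,-1.4,0,-2],[-5,-1.7,0,-2.5],[-6,-1.9,0,-3],[-6.9,-1.9,0,-3.5],[-6.9,-1.9,0,-4]]]'
python3 - <<'E'
from h import *
s=cam("wrist"); p=proj(s,(440.4,-251,30)); w=wrolls(s,*p); print(p,w)
if w: togo([*w[0][1][:2],13])
E
```

```text
clock: 43.7
position: [487.4, -77.5, 169.3]
tool_rot: [-0.001, 0.706, 0.708, -0.001]
wrist_force: [1.2, -0.4, 0.1]
gripper_width: 70.7
grip_force: 0.0
clock: 44.37
position: [440.8, -252.2, 169.4]
tool_rot: [-0.001, 0.573, 0.819, -0.001]
wrist_force: [1.0, -0.4, -0.5]
gripper_width: 70.5
grip_force: 0.0
(np.float64(323.3397734876748), np.float64(228.27751080592142)) [(array([325.5, 227.5,  43.8], dtype=float32), array([ 441.6, -250. ,   30. ]))]
t 44.42 p [ 440.7 -250.6  169.2] x [-0.345  0.939  0.002] y [ 0.939  0.345 -0.002] z [-0.003  0.001 -1.   ] F [-0.3  0.9  0.7] w 70.4 g 0.0 q [-0.57  0.    2.03 -0.    1.11 -0.92]
to [ 441.6 -250.    13. ] units [-0.    0.06  6.25]
```

```bash
C='python3 -m creep'
$C '[[[0,0,1,0],[0,0,2,0],[0,0,3,0],[0,0,4,0],[0,0,5,0],[0,0,5.7,0],[0,0,6.1,0],[0,0,6.2,0]]]'
$C '[[[0,0,0,0],[0,0,0,0],[0,0,0,0],[0,0,0,0],[0,0,0,0],[0,0,0,0],[0,0,0,0],[0,0,0,0]]]' -1 20
$C '[[[0,0,-0.6,0],[0,0,-1.3,0],[0,0,-2,0],[0,0,-2.8,0],[0,0,-3.8,0],[0,0,-4.8,0],[0,0,-5,0],[0,0,-5,0]]]'
python3 - <<'E'
from h import *
togo(C(-20,-97,21))
E
```

```text
clock: 45.08
position: [439.5, -247.4, 13.0]
tool_rot: [-0.003, 0.573, 0.82, -0.0]
wrist_force: [0.5, -0.3, 0.9]
gripper_width: 71.0
grip_force: 0.0
clock: 45.75
position: [442.3, -249.5, 16.7]
tool_rot: [0.0, 0.573, 0.82, 0.0]
wrist_force: [-0.6, 0.2, 2.2]
gripper_width: 58.6
grip_force: 20.0
clock: 46.42
position: [443.6, -250.3, 143.4]
tool_rot: [0.003, 0.573, 0.82, 0.0]
wrist_force: [-0.2, -0.0, -0.8]
gripper_width: 58.8
grip_force: 20.0
t 46.42 p [ 443.6 -250.3  143.4] x [-0.343  0.939 -0.004] y [0.939 0.343 0.003] z [ 0.004 -0.003 -1.   ] F [-0.2 -0.  -0.8] w 58.8 g 20.0 q [-0.56  0.03  2.06 -0.    1.05 -0.91]
to [566.4 -95.4  21. ] units [4.15 6.73 4.9 ]
```

```bash
C='python3 -m creep'
$C '[[[0.5,0.8,0,0.4],[1,1.6,0,0.8],[1.5,2.5,0,1.2],[2.1,3.4,0,1.6],[2.7,4.3,0,2],[3.3,5.2,0,2.4],[3.8,6,0,2.5],[4.15,6.7,0,2.5]]]'
$C '[[[0,0,0.8,0],[0,0,1.6,0],[0,0,2.5,0],[0,0,3.3,0],[0,0,4,0],[0,0,4.5,0],[0,0,4.75,0],[0,0,4.75,0]]]'
$C '[[[0,0,0,0],[0,0,0,0],[0,0,0,0],[0,0,0,0],[0,0,0,0],[0,0,0,0],[0,0,0,0],[0,0,0,0]]]' 0.6
$C '[[[0,0,-0.7,0],[0,0,-1.5,0],[0,0,-2.3,0],[0,0,-3.1,0],[0,0,-3.9,0],[0,0,-4.7,0],[0,0,-5.5,0],[0,0,-6.3,0]]]'
python3 - <<'E'
from h import *
s=cam("wrist"); p=proj(s,C(-20,-97,38)); print(p, wrolls(s,*p,38))
for x in rolls(cam("top"),38): print(x)
togo((480,100,250)); togo((500.7,282.6,180))
E
```

```text
clock: 47.08
position: [562.9, -92.3, 138.4]
tool_rot: [-0.002, 0.659, 0.752, -0.001]
wrist_force: [-0.7, -0.4, -0.0]
gripper_width: 58.6
grip_force: 20.0
clock: 47.75
position: [561.9, -94.1, 21.0]
tool_rot: [-0.002, 0.659, 0.752, -0.001]
wrist_force: [-0.0, -0.5, 0.5]
gripper_width: 58.8
grip_force: 20.0
clock: 48.42
position: [563.7, -94.3, 22.5]
tool_rot: [0.0, 0.659, 0.752, 0.0]
wrist_force: [0.1, 0.2, 0.3]
gripper_width: 70.4
grip_force: 0.0
clock: 49.08
position: [563.5, -94.2, 181.0]
tool_rot: [-0.0, 0.659, 0.752, 0.0]
wrist_force: [0.9, 0.2, -0.1]
gripper_width: 70.5
grip_force: 0.0
(np.float64(326.74221618619674), np.float64(231.00270410458396)) [(array([321.5, 227.5,  42.7], dtype=float32), array([562.5, -93.4,  38. ])), (array([340.5, 210.5,  47. ], dtype=float32), array([573.7, -80. ,  38. ]))]
(238.38888549804688, 106.83333587646484, 19.831647872924805, array([809.4, 127.1,  38. ]))
t 49.18 p [566.4 -94.9 184.1] x [-0.132  0.991 -0.003] y [0.991 0.132 0.007] z [ 0.008 -0.002 -1.   ] F [0.1 0.4 2.4] w 70.6 g 0.0 q [-0.21  0.11  1.89  0.    1.13 -0.34]
to [480 100 250] units [ 8.18 -2.38 -2.67]
t 49.18 p [566.4 -94.9 184.1] x [-0.132  0.991 -0.003] y [0.991 0.132 0.007] z [ 0.008 -0.002 -1.   ] F [0.1 0.4 2.4] w 70.6 g 0.0 q [-0.21  0.11  1.89  0.    1.13 -0.34]
to [500.7 282.6 180. ] units [15.31 -0.61  0.12]
```

Slack for the straightedge is thin, so first nudge the rolls ~10 mm forward in pairs with the two fingertips.

```bash
C='python3 -m creep'
$C '[[[0.2,-0.2,0,-1.4],[0.4,-0.4,0,-2.8],[0.6,-0.6,0,-4.2],[0.8,-0.9,0,-5.6],[1,-1.2,0,-7],[1.2,-1.5,0,-8.4],[1.4,-1.7,0,-9.8],[1.65,-1.8,0.3,-11]]]' 0.05 20
$C '[[[0,0,0.5,-1.2],[0,0,1,-2.4],[0,0,1.5,-3.6],[0,0,2,-4.7],[0,0,2.5,-4.7],[0,0,3,-4.7],[0,0,3,-4.7],[0,0,3,-4.7]]]'
python3 - <<'E'
from h import *
s=cam("wrist")
hsv=cv2.cvtColor(s["frame"],cv2.COLOR_RGB2HSV)
togo(C(-73,-65,20)); togo(C(-53,-65,20)); togo(C(-73,65,100))
p=proj(s,C(-95,-65,60)); print(p); u=int(p[0])
# front wall inner top edge: gray profile along column
g=cv2.cvtColor(s["frame"],cv2.COLOR_RGB2GRAY)[:,u-15:u+15].mean(1); v=int(p[1]); 
for k in range(v-25,v+25): print(k,int(g[k]),onz(s,u,k,60)[0].round(1),end='; ')
E
```

```text
clock: 49.85
position: [513.2, -59.4, 172.1]
tool_rot: [0.0, 0.234, 0.972, -0.0]
wrist_force: [0.8, 0.4, 0.6]
gripper_width: 46.2
grip_force: 0.0
clock: 50.52
position: [512.3, -59.2, 95.8]
tool_rot: [-0.002, 0.035, 0.999, 0.0]
wrist_force: [-0.7, 0.7, 0.3]
gripper_width: 46.4
grip_force: 0.0
t 50.57 p [513.2 -59.3  96.9] x [-0.998  0.07   0.001] y [0.07  0.998 0.   ] z [-0.001  0.    -1.   ] F [ 0.2  0.3 -0.9] w 46.2 g 0.0 q [-0.16  0.1   2.08  0.    0.97 -1.66]
to [515.7 -59.8  20. ] units [-0.1  -0.01  3.08]
t 50.57 p [513.2 -59.3  96.9] x [-0.998  0.07   0.001] y [0.07  0.998 0.   ] z [-0.001  0.    -1.   ] F [ 0.2  0.3 -0.9] w 46.2 g 0.0 q [-0.16  0.1   2.08  0.    0.97 -1.66]
to [535.7 -61.2  20. ] units [-0.9  -0.01  3.07]
t 50.57 p [513.2 -59.3  96.9] x [-0.998  0.07   0.001] y [0.07  0.998 0.   ] z [-0.001  0.    -1.   ] F [ 0.2  0.3 -0.9] w 46.2 g 0.0 q [-0.16  0.1   2.08  0.    0.97 -1.66]
to [524.6  69.9 100. ] units [-0.09  5.19 -0.12]
(np.float64(322.427521317652), np.float64(241.8076105710347))
216 95 482.4; 217 94 482.8; 218 94 483.2; 219 95 483.7; 220 95 484.1; 221 93 484.5; 222 92 485.0; 223 93 485.4; 224 93 485.9; 225 93 486.3; 226 93 486.7; 227 94 487.2; 228 93 487.6; 229 96 488.1; 230 99 488.5; 231 100 488.9; 232 96 489.4; 233 107 489.8; 234 132 490.3; 235 146 490.7; 236 150 491.2; 237 154 491.6; 238 157 492.0; 239 158 492.5; 240 158 492.9; 241 156 493.4; 242 156 493.8; 243 156 494.3; 244 155 494.7; 245 154 495.2; 246 153 495.6; 247 151 496.1; 248 143 496.5; 249 136 497.0; 250 127 497.4; 251 135 497.9; 252 147 498.3; 253 146 498.8; 254 146 499.3; 255 145 499.7; 256 145 500.2; 257 144 500.6; 258 144 501.1; 259 142 501.5; 260 140 502.0; 261 140 502.5; 262 140 502.9; 263 138 503.4; 264 138 503.8; 265 137 504.3;
```

Close-up puts the front wall's inner edge at x≈497.3, so case origin x≈597.

```bash
sed -i 's/O=np.array(\[593.,0.\])/O=np.array([597.,0.])/' h.py; C='python3 -m creep'
$C '[[[0,0,0.6,0],[0,0,1.2,0],[0,0,1.8,0],[0,0,2.4,0],[0,0,2.8,0],[0,0,3,0],[0,0,3,0],[0,0,3,0]]]'
$C '[[[-0.15,0,0,0],[-0.3,0,0,0],[-0.45,0,0,0],[-0.6,0,0,0],[-0.75,0,0,0],[-0.9,0,0,0],[-1.05,0,0,0],[-1.05,0,0,0]]]'
$C '[[[0.2,0,0,0],[0.6,0,0,0],[1,0,0,0],[1,0,-0.8,0],[1,0,-1.6,0],[1,0,-2.4,0],[1,0,-3.2,0],[1,0,-3.2,0]]]'
$C '[[[0,0.7,0,0],[0,1.4,0,0],[0,2.1,0,0],[0,2.8,0,0],[0,3.5,0,0],[0,4.2,0,0],[0,4.8,0,0],[0,5.2,0,0]]]'
python3 - <<'E'
from h import *
togo(C(-77,65,20)); 
E
```

```text
clock: 51.23
position: [514.1, -59.4, 22.9]
tool_rot: [0.0, 0.034, 0.999, -0.0]
wrist_force: [0.1, -0.5, -0.0]
gripper_width: 46.1
grip_force: 0.0
clock: 51.9
position: [541.0, -61.3, 22.6]
tool_rot: [0.001, 0.034, 0.999, -0.0]
wrist_force: [0.0, 0.6, -0.4]
gripper_width: 46.3
grip_force: 0.0
clock: 52.57
position: [516.7, -59.8, 106.4]
tool_rot: [0.003, 0.034, 0.999, -0.0]
wrist_force: [0.6, 1.0, 0.8]
gripper_width: 45.9
grip_force: 0.0
clock: 53.23
position: [522.2, 71.3, 101.1]
tool_rot: [-0.001, 0.034, 0.999, 0.0]
wrist_force: [0.6, -0.2, 0.1]
gripper_width: 46.6
grip_force: 0.0
t 53.23 p [522.2  71.3 101.1] x [-0.998  0.067  0.002] y [ 0.067  0.998 -0.   ] z [-0.002  0.    -1.   ] F [ 0.6 -0.2  0.1] w 46.6 g 0.0 q [ 0.09  0.12  2.05  0.    0.98 -1.42]
to [524.6  70.1  20. ] units [-0.11 -0.04  3.24]
```

```bash
C='python3 -m creep'
$C '[[[0,0,0.6,0],[0,0,1.2,0],[0,0,1.8,0],[0,0,2.4,0],[0,0,2.9,0],[0,0,3.15,0],[0,0,3.15,0],[0,0,3.15,0]]]'
$C '[[[-0.15,0,0,0],[-0.3,0,0,0],[-0.45,0,0,0],[-0.6,0,0,0],[-0.75,0,0,0],[-0.9,0,0,0],[-1.05,0,0,0],[-1.05,0,0,0]]]'
$C '[[[0.2,0,0,0],[0.6,0,0,0],[1,0,0,0],[1,0,-0.8,0],[1,0,-1.6,0],[1.5,0,-2.5,0],[2.5,0,-3.5,0],[3,0,-4.5,0]]]'
$C '[[[0.3,-0.5,-1,0],[0.6,-1,-2,0],[0.9,-1.5,-3,0],[1.2,-2,-4,0],[1.5,-2.5,-4.5,0],[1.5,-2.8,-4.5,0],[1.5,-2.8,-4.5,0],[1.5,-2.8,-4.5,0]]]'
python3 - <<'E'
from h import *
st()
s=cam("wrist")
for y in(-97,-33,33,97):
    p=proj(s,C(-11,y,38)); print(np.round(p), wrolls(s,*p,38))
np.save("f.npy",s["frame"])
t=cam("top"); hsv=cv2.cvtColor(t["frame"],cv2.COLOR_RGB2HSV)
m=np.zeros((480,640),np.uint8); m[180:310,140:195]=((hsv[...,1]<50)&(hsv[...,2]>120))[180:310,140:195]
n,l,stt,c=cv2.connectedComponentsWithStats(m); print(stt,c.round(1))
m2=np.zeros((480,640),np.uint8); m2[220:270,140:190]=((hsv[...,0]<15)&(hsv[...,1]>110)&(hsv[...,2]<150))[220:270,140:190]
n,l,stt,c=cv2.connectedComponentsWithStats(m2); print(stt[stt[:,4]>20],c[stt[:,4]>20].round(1))
E
```

```text
clock: 53.9
position: [523.3, 70.1, 23.3]
tool_rot: [-0.0, 0.034, 0.999, -0.0]
wrist_force: [-0.1, -0.3, 0.2]
gripper_width: 46.1
grip_force: 0.0
clock: 54.57
position: [551.1, 68.4, 23.9]
tool_rot: [0.001, 0.034, 0.999, 0.0]
wrist_force: [0.1, 0.2, -0.2]
gripper_width: 46.4
grip_force: 0.0
clock: 55.23
position: [471.1, 73.6, 135.9]
tool_rot: [-0.002, 0.034, 0.999, -0.0]
wrist_force: [0.1, 0.0, -0.1]
gripper_width: 46.1
grip_force: 0.0
clock: 55.9
position: [431.9, 6.3, 247.3]
tool_rot: [-0.001, 0.035, 0.999, 0.0]
wrist_force: [0.5, 0.2, -0.7]
gripper_width: 46.7
grip_force: 0.0
t 55.9 p [431.9   6.3 247.3] x [-0.998  0.069  0.001] y [0.069 0.998 0.   ] z [-0.001  0.    -1.   ] F [ 0.5  0.2 -0.7] w 46.7 g 0.0 q [-0.04 -0.22  2.08  0.    1.28 -1.54]
[224. 375.] []
[293. 375.] [(array([295.5, 361.5,  31.1], dtype=float32), array([569.4, -28.6,  38. ])), (array([291.5, 377.5,  31.6], dtype=float32), array([585.8, -33.8,  38. ]))]
[364. 375.] [(array([361.5, 383.5,  35.7], dtype=float32), array([596.7,  30.8,  38. ])), (array([358.5, 367.5,  34.7], dtype=float32), array([579.7,  28.8,  38. ]))]
[433. 375.] []
[[     0      0    640    480 305665]
 [   159    191     10     44    184]
 [   158    193     25    105   1161]
 [   152    252      9     45    190]] [[320.3 239.5]
 [163.8 212.8]
 [170.1 245.5]
 [156.1 274. ]]
[[     0      0    640    480 307038]
 [   163    236     10     17    124]] [[319.6 239.5]
 [167.7 244.2]]
```

```bash
python3 - <<'E'
from h import *
sc=cam("scene");t=cam("top")
print("bench",onz(sc,469,205.6,0), onz(t,158.7,177,0))
def tri(a,b):
    o1,d1=ray(sc,*a); o2,d2=ray(t,*b)
    k=np.linalg.lstsq(np.c_[d1,-d2],o2-o1,rcond=None)[0]
    p,q=o1+d1*k[0],o2+d2*k[1]; print(((p+q)/2).round(0),np.linalg.norm(p-q).round(1))
tri((469,205.6),(158.7,177)); tri((501,125),(90,170)); tri((501,125),(158.7,177))
E
```

```text
bench [585.76425844 373.43371381   0.        ] [656.61985034 310.84516835   0.        ]
[645. 292.  90.] 11.2
[618. 351. 288.] 6.4
[633. 262. 318.] 87.7
```

```bash
C='python3 -m creep'
$C '[[[-0.2,1.1,0,-1],[-0.4,2.2,0,-2],[-0.6,3.3,0,-3],[-0.8,4.4,0,-4],[-1,5.5,0,-5],[-1.2,6.6,0,-6],[-1.4,7.8,0,-7],[-1.7,9,0,-8]]]' 0.1 20
$C '[[[0,0,0,-1.3],[0,0,0.4,-2.6],[0,0,0.8,-3.9],[0,0,1.2,-5.2],[0,0,1.6,-6.5],[0,0,2,-7.8],[0,0,2,-8.5],[0,0,2,-8.5]]]'
python3 - <<'E'
from h import *
st()
s=cam("wrist"); hsv=cv2.cvtColor(s["frame"],cv2.COLOR_RGB2HSV)
g=proj(s,(500,282,81)); print("grip at",np.round(g), "ends",np.round(proj(s,(388,309,30))),np.round(proj(s,(617,283,30))))
h,S,V=[hsv[...,i].astype(int) for i in range(3)]
m=((S<60)&(V>110)).astype(np.uint8)
n,l,q,c=cv2.connectedComponentsWithStats(m)
for i in np.argsort(-q[:,4])[:5]: print(q[i],c[i].round(0))
m=((h<13)&(S>120)&(V<170)&(V>25)).astype(np.uint8)
n,l,q,c=cv2.connectedComponentsWithStats(m)
for i in np.argsort(-q[:,4])[:6]: print("g",q[i],c[i].round(0))
for v in range(max(0,int(g[1])-50),int(g[1])+50,10): print(v,[tuple(hsv[v,u]) for u in range(int(g[0])-60,int(g[0])+61,20)])
E
```

```text
clock: 56.77
position: [490.1, 229.8, 247.4]
tool_rot: [-0.001, -0.312, 0.95, -0.0]
wrist_force: [0.3, -0.7, -0.2]
gripper_width: 48.8
grip_force: 0.0
clock: 57.43
position: [489.4, 228.5, 196.5]
tool_rot: [-0.002, -0.633, 0.774, 0.0]
wrist_force: [0.6, 0.2, 0.6]
gripper_width: 48.8
grip_force: 0.0
t 57.43 p [489.4 228.5 196.5] x [-0.199 -0.98   0.003] y [-0.98   0.199  0.003] z [-0.003 -0.002 -1.   ] F [0.6 0.2 0.6] w 48.8 g 0.0 q [ 0.39  0.04  1.94 -0.    1.17 -2.55]
grip at [323. 320.] ends [471. 297.] [178. 321.]
[     0      0    640    480 293393] [322. 242.]
[ 177  254  285   56 7117] [326. 280.]
[  86   19   88   94 4955] [130.  65.]
[344 303  46  12 377] [367. 309.]
[257 311  35  12 308] [274. 317.]
g [     0      0    640    480 304688] [318. 240.]
g [ 427  104  170   46 1577] [530. 130.]
g [299 285  46  40 496] [321. 302.]
g [298 277  43  16 217] [319. 282.]
g [292 307  11  11  29] [296. 312.]
g [294 296   5  10  27] [296. 301.]
270 [(np.uint8(15), np.uint8(155), np.uint8(158)), (np.uint8(16), np.uint8(45), np.uint8(136)), (np.uint8(22), np.uint8(33), np.uint8(242)), (np.u
[... 2362 characters left out ...]
52), np.uint8(194)), (np.uint8(15), np.uint8(144), np.uint8(182))]
350 [(np.uint8(14), np.uint8(133), np.uint8(151)), (np.uint8(14), np.uint8(143), np.uint8(141)), (np.uint8(15), np.uint8(148), np.uint8(79)), (np.uint8(16), np.uint8(122), np.uint8(127)), (np.uint8(16), np.uint8(131), np.uint8(113)), (np.uint8(16), np.uint8(137), np.uint8(117)), (np.uint8(16), np.uint8(137), np.uint8(115))]
360 [(np.uint8(15), np.uint8(12), np.uint8(43)), (np.uint8(45), np.uint8(12), np.uint8(42)), (np.uint8(45), np.uint8(12), np.uint8(44)), (np.uint8(90), np.uint8(6), np.uint8(44)), (np.uint8(60), np.uint8(12), np.uint8(42)), (np.uint8(0), np.uint8(6), np.uint8(45)), (np.uint8(0), np.uint8(0), np.uint8(43))]
```

```bash
python3 - <<'E'
from h import *
s=cam("wrist"); hsv=cv2.cvtColor(s["frame"],cv2.COLOR_RGB2HSV)
h,S,V=[hsv[...,i].astype(int) for i in range(3)]
m=((h<15)&(S>160)&(V>90)).astype(np.uint8); m[:300]=0;m[350:]=0;m[:,:280]=0;m[:,370:]=0
m=cv2.morphologyEx(m,cv2.MORPH_OPEN,np.ones((3,3)))
c=max(cv2.findContours(m,0,1)[0],key=cv2.contourArea); b=cv2.minAreaRect(c); print(b)
P=[onz(s,*p,81).round(1) for p in cv2.boxPoints(b)]; print(P, np.mean(P,0))
# bright foot/leg edges: fit line to lower edge of foot (side nearest camera top)
m=((S<60)&(V>110)).astype(np.uint8); n,l,q,c=cv2.connectedComponentsWithStats(m)
i=np.argsort(-q[:,4])[1]; mm=(l==i); us=np.r_[200:290:10,355:445:10]
e=np.array([onz(s,u,np.nonzero(mm[:,u])[0].min(),5)[:2] for u in us if mm[:,u].any()])
k=np.polyfit(e[:,0],e[:,1],1); print("foot edge angle",np.degrees(np.arctan(k[0])),"y at x=500",np.polyval(k,500), np.abs(np.polyval(k,e[:,0])-e[:,1]).max())
E
```

```text
((319.22772216796875, 323.7772521972656), (27.264019012451172, 52.63747024536133), 84.2894058227539)
[array([520. , 273.4,  81. ]), array([485.6, 276.6,  81. ]), array([487.5, 296.1,  81. ]), array([522.5, 292.9,  81. ])] [503.9  284.75  81.  ]
foot edge angle -6.119462875365601 y at x=500 269.7677726437534 0.5227076530446197
```

```bash
C='python3 -m creep'
$C '[[[-0.4,0,0,0],[-0.8,-0.05,0,0],[-1.2,-0.1,0,0],[-1.6,-0.15,0,0],[-2,-0.2,0,0],[-2,-0.2,0,-0.4],[-2,-0.2,0,-0.8],[-2,-0.2,0,-1.1]]]' 0.1 20
$C '[[[0,0,0.5,0],[0,0,1,0],[0,0,1.5,0],[0,0,2,0],[0,0,2.5,0],[0,0,3,0],[0,0,3.5,0],[0,0,3.5,0]]]' 
python3 - <<'E'
from h import *
togo((504,277,60)); s=cam("wrist"); print(proj(s,(504,285,81)))
E
```

```text
clock: 58.2
position: [503.3, 281.8, 198.6]
tool_rot: [-0.001, -0.666, 0.746, -0.005]
wrist_force: [0.5, -0.1, -0.6]
gripper_width: 48.4
grip_force: 0.0
clock: 58.87
position: [501.0, 279.3, 107.3]
tool_rot: [-0.004, -0.666, 0.746, -0.004]
wrist_force: [-0.9, 0.5, 0.4]
gripper_width: 48.4
grip_force: 0.0
t 58.87 p [501.  279.3 107.3] x [-0.113 -0.994  0.011] y [-0.994  0.113 -0.001] z [-0.001 -0.011 -1.   ] F [-0.9  0.5  0.4] w 48.4 g 0.0 q [ 0.47  0.19  1.95 -0.01  1.01 -2.55]
to [504 277  60] units [ 0.06 -0.13  1.89]
(np.float64(318.5061918586789), np.float64(304.45401796691897))
```

```bash
C='python3 -m creep'
$C '[[[0,0,0.4,0.1],[0,-0.05,0.8,0.2],[0,-0.1,1.2,0.2],[0,-0.1,1.6,0.2],[0,-0.1,1.9,0.2],[0,-0.1,1.9,0.2],[0,-0.1,1.9,0.2],[0,-0.1,1.9,0.2]]]' 
$C '[[[0,0,0,0],[0,0,0,0],[0,0,0,0],[0,0,0,0],[0,0,0,0],[0,0,0,0],[0,0,0,0],[0,0,0,0]]]' -1 30
python3 -c "
from h import *
st()"
```

```text
clock: 59.58
position: [506.0, 280.0, 63.8]
tool_rot: [-0.001, -0.659, 0.752, -0.005]
wrist_force: [0.5, -0.0, 0.5]
gripper_width: 48.6
grip_force: 0.0
clock: 60.25
position: [505.9, 280.1, 64.2]
tool_rot: [-0.001, -0.659, 0.752, -0.005]
wrist_force: [-2.6, 0.5, 6.0]
gripper_width: 36.0
grip_force: 30.0
t 60.25 p [505.9 280.1  64.2] x [-0.13  -0.991  0.008] y [-0.991  0.13  -0.006] z [ 0.005 -0.008 -1.   ] F [-2.6  0.5  6. ] w 36.0 g 30.0 q [ 0.47  0.25  1.97 -0.01  0.92 -2.54]
```

```bash
C='python3 -m creep'
$C '[[[0.3,0,-0.3,0],[0.7,0,-0.8,0],[1.1,0,-1.4,0],[1.5,0,-2,0],[1.8,0,-2.7,0],[2.1,0,-3.4,0],[2.4,0,-4,0],[2.4,0,-4,0]]]' - 40
$C '[[[0.5,-0.1,0,1],[1,-0.2,0,2],[1.5,-0.4,0,3],[2,-0.5,0,4],[2.6,-0.6,0,5],[3.2,-0.8,0,6],[3.8,-1,0,7],[4.4,-1.1,0,8]]]'
python3 - <<'E'
from h import *
o,Rm=st(); togo(C(-73.4,0,165)); a=np.degrees(np.arctan2(Rm[1,0],Rm[0,0]))%360; print(a,"roll",(a-176.06)/5)
E
```

```text
clock: 60.92
position: [493.5, 233.7, 166.7]
tool_rot: [-0.002, -0.651, 0.759, -0.018]
wrist_force: [0.7, -0.0, -1.2]
gripper_width: 35.5
grip_force: 39.9
clock: 61.58
position: [502.0, 120.2, 165.8]
tool_rot: [0.001, -0.35, 0.936, -0.017]
wrist_force: [0.2, 0.1, -1.9]
gripper_width: 35.4
grip_force: 39.9
t 61.58 p [502.  120.2 165.8] x [-0.755 -0.656  0.01 ] y [-0.656  0.754 -0.033] z [ 0.014 -0.031 -0.999] F [ 0.2  0.1 -1.9] w 35.4 g 39.9 q [ 0.21  0.02  2.02 -0.04  1.09 -2.06]
t 61.58 p [502.  120.2 165.8] x [-0.755 -0.656  0.01 ] y [-0.656  0.754 -0.033] z [ 0.014 -0.031 -0.999] F [ 0.2  0.1 -1.9] w 35.4 g 39.9 q [ 0.21  0.02  2.02 -0.04  1.09 -2.06]
to [523.8   5.  165. ] units [ 2.36 -4.04  0.19]
221.00266517935214 roll 8.988533035870427
```

```bash
C='python3 -m creep'
$C '[[[0.3,-0.5,0,1.2],[0.6,-1,0,2.4],[0.9,-1.5,0,3.6],[1.2,-2,0,4.8],[1.5,-2.5,0,6],[1.8,-3,0,7.2],[2.1,-3.5,0,8.4],[2.35,-4.05,0,9]]]'
$C '[[[0,0,0,0],[0,0,0,0],[0,0,0,0],[0,0,0,0],[0,0,0,0],[0,0,0,0],[0,0,0,0],[0,0,0,0]]]'
python3 - <<'E'
from h import *
o,Rm=st(); togo(C(-73.4,0,165)); a=np.degrees(np.arctan2(Rm[1,0],Rm[0,0]))%360; print(a,"roll",(a-176.06)/5)
s=cam("wrist"); hsv=cv2.cvtColor(s["frame"],cv2.COLOR_RGB2HSV); np.save("f.npy",hsv)
for n,P in [("footL",C(-85,100,100)),("footR",C(-85,-100,100)),("footM",C(-85,40,100)),("wallin",C(-95,40,60)),("grip",C(-68,0,180))]: print(n,np.round(proj(s,P)))
for u in (240,280,400):
    print(u,[(v,*hsv[v,u].tolist()) for v in range(150,330,6)])
E
```

```text
clock: 62.25
position: [523.9, 5.6, 169.4]
tool_rot: [0.007, 0.035, 0.999, -0.015]
wrist_force: [0.2, 0.4, -1.3]
gripper_width: 36.0
grip_force: 39.9
clock: 62.92
position: [524.7, 6.8, 171.0]
tool_rot: [0.008, 0.032, 0.999, -0.015]
wrist_force: [-0.1, 0.3, -2.3]
gripper_width: 35.4
grip_force: 39.9
t 62.92 p [524.7   6.8 171. ] x [-0.998  0.064 -0.017] y [ 0.065  0.997 -0.03 ] z [ 0.015 -0.031 -0.999] F [-0.1  0.3 -2.3] w 35.4 g 39.9 q [-0.01  0.02  2.01 -0.03  1.1  -1.51]
t 62.92 p [524.7   6.8 171. ] x [-0.998  0.064 -0.017] y [ 0.065  0.997 -0.03 ] z [ 0.015 -0.031 -0.999] F [-0.1  0.3 -2.3] w 35.4 g 39.9 q [-0.01  0.02  2.01 -0.03  1.1  -1.51]
to [523.8   5.  165. ] units [ 0.04 -0.07  0.24]
176.3040223756846 roll 0.04880447513692161
footL [518. 236.]
footR [134. 232.]
footM [402. 235.]
wallin [393. 202.]
grip [318. 338.]
240 [(150, 15, 147, 135), (156, 15, 147, 135), (162, 16, 149, 127), (168, 15, 147, 125), (174, 15, 146, 119), (180, 18, 134, 126), (186, 18, 135, 128), (192, 30, 94, 244), (198, 28, 106, 242), (204, 18, 143, 214), (210, 18, 143, 217), (216, 18, 142, 212), (222,
[... 884 characters left out ...]
75, 80), (306, 13, 172, 80), (312, 13, 175, 80), (318, 11, 159, 82), (324, 13, 179, 94)]
400 [(150, 15, 160, 121), (156, 15, 160, 124), (162, 15, 155, 125), (168, 15, 148, 121), (174, 15, 142, 117), (180, 18, 133, 119), (186, 18, 137, 132), (192, 18, 143, 209), (198, 18, 143, 202), (204, 18, 143, 217), (210, 18, 141, 219), (216, 18, 145, 209), (222, 18, 143, 207), (228, 18, 141, 214), (234, 18, 142, 187), (240, 18, 144, 186), (246, 17, 53, 168), (252, 16, 52, 173), (258, 18, 49, 167), (264, 17, 51, 150), (270, 17, 51, 150), (276, 19, 49, 152), (282, 17, 49, 145), (288, 17, 51, 149), (294, 0, 0, 30), (300, 90, 9, 29), (306, 165, 16, 31), (312, 30, 28, 27), (318, 160, 29, 26), (324, 0, 0, 26)]
```

```bash
python3 - <<'E'
from h import *
s=cam("wrist"); g=cv2.cvtColor(s["frame"],cv2.COLOR_RGB2HSV)[...,1].astype(int)
Ci=lambda p: (np.array([[np.cos(A),np.sin(A)],[-np.sin(A),np.cos(A)]])@(np.array(p[:2])-O)).round(1)
for u in (150,200,250,400,450,500):
    v=[k for k in range(235,262) if g[k,u]<80][0]; print(u,v,[Ci(onz(s,u,v,z)) for z in(107,112)])
o=r.observe()["position"]; print("tool",Ci(o), Ci(C(-73,0)))
# front wall band bright rows
V=cv2.cvtColor(s["frame"],cv2.COLOR_RGB2HSV)[...,2].astype(int)
for u in (250,400): print([ (v,V[v,u]) for v in range(178,206)], Ci(onz(s,u,189,60)),Ci(onz(s,u,203,60)))
E
```

```text
150 249 [array([-77.8, -89.4]), array([-79.3, -87.1])]
200 247 [array([-79.2, -63.1]), array([-80.7, -61.5])]
250 246 [array([-80. , -37.4]), array([-81.5, -36.4])]
400 242 [array([-83. ,  38.1]), array([-84.3,  37.3])]
450 242 [array([-83.2,  63. ]), array([-84.6,  61.7])]
500 240 [array([-84.6,  87.9]), array([-85.9,  85.9])]
tool [-72.5   1.7] [-73.  -0.]
[(178, np.int64(129)), (179, np.int64(128)), (180, np.int64(125)), (181, np.int64(125)), (182, np.int64(123)), (183, np.int64(121)), (184, np.int64(126)), (185, np.int64(131)), (186, np.int64(127)), (187, np.int64(136)), (188, np.int64(177)), (189, np.int64(201)), (190, np.int64(203)), (191, np.int64(206)), (192, np.int64(206)), (193, np.int64(201)), (194, np.int64(220)), (195, np.int64(238)), (196, np.int64(237)), (197, np.int64(237)), (198, np.int64(238)), (199, np.int64(235)), (200, np.int64(223)), (201, np.int64(211)), (202, np.int64(214)), (203, np.int64(215)), (204, np.int64(215)), (205, np.int64(215))] [-101.9  -45.5] [-93.4 -45.9]
[(178, np.int64(149)), (179, np.int64(123)), (180, np.int64(117)), (181, np.int64(118)), (182, np.int64(121)), (183, np.int64(125)), (184, np.int64(128)), (185, np.int64(129)), (186, np.int64(132)), (187, np.int64(126)), (188, np.int64(139)), (189, np.int64(180)), (190, np.int64(198)), (191, np.int64(205)), (192, np.int64(211)), (193, np.int64(207)), (194, np.int64(206)), (195, np.int64(207)), (196, np.int64(205)), (197, np.int64(205)), (198, np.int64(204)), (199, np.int64(194)), (200, np.int64(169)), (201, np.int64(168)), (202, np.int64(202)), (203, np.int64(219)), (204, np.int64(218)), (205, np.int64(218))] [-102.6   43.8] [-94.2  44.2]
```

```bash
C='python3 -m creep'
$C '[[[0.1,0,0.4,0.25],[0.2,0,0.9,0.25],[0.2,0,1.4,0.25],[0.2,0,1.9,0.25],[0.2,0,2.4,0.25],[0.2,0,2.9,0.25],[0.2,0,3.3,0.25],[0.2,0,3.3,0.25]]]'
$C '[[[0,0,0.1,0],[0,0,0.2,0],[0,0,0.3,0],[0,0,0.4,0],[0,0,0.5,0],[0,0,0.5,0],[0,0,0.5,0],[0,0,0.5,0]]]'
python3 -c "
from h import *
st()"
```

```text
clock: 63.68
position: [518.6, 4.2, 85.0]
tool_rot: [0.005, 0.044, 0.999, -0.015]
wrist_force: [-0.3, -0.7, -2.1]
gripper_width: 35.6
grip_force: 39.9
clock: 64.35
position: [521.3, 3.9, 76.1]
tool_rot: [0.008, 0.044, 0.999, -0.015]
wrist_force: [0.6, -0.4, -2.0]
gripper_width: 35.9
grip_force: 39.9
t 64.35 p [521.3   3.9  76.1] x [-0.996  0.087 -0.018] y [ 0.087  0.996 -0.029] z [ 0.015 -0.031 -0.999] F [ 0.6 -0.4 -2. ] w 35.9 g 39.9 q [-0.02  0.13  2.09 -0.04  0.91 -1.48]
```

```bash
C='python3 -m creep'
$C '[[[0,0,0.03,0],[0,0,0.06,0],[0,0,0.1,0],[0,0,0.12,0],[0,0,0.12,0],[0,0,0.12,0],[0,0,0.12,0],[0,0,0.12,0]]]'
$C '[[[0,0,0,0],[0,0,0,0],[0,0,0,0],[0,0,0,0],[0,0,0,0],[0,0,0,0],[0,0,0,0],[0,0,0,0]]]' 0
$C '[[[0,0,0.1,0],[0,0,0.2,0],[0,0,0.3,0],[0,0,0.3,0],[0,0,0.3,0],[0,0,0.3,0],[0,0,0.3,0],[0,0,0.3,0]]]'
python3 - <<'E'
from h import *
st()
s=cam("wrist"); g=cv2.cvtColor(s["frame"],cv2.COLOR_RGB2HSV)
Ci=lambda p: (np.array([[np.cos(A),np.sin(A)],[-np.sin(A),np.cos(A)]])@(np.array(p[:2])-O)).round(1)
for y in(-100,-70,-45,45,70,100):
    u,v=proj(s,C(-82,y,13)); u=int(u); col=g[:,u,1].astype(int)
    vv=[k for k in range(int(v)-30,int(v)+30) if 0<=k<480 and 0<=u<640 and col[k]<80]
    print(y,(u,int(v)),vv[:1], vv and Ci(onz(s,u,vv[0],13)))
E
```

```text
clock: 65.02
position: [522.5, 3.4, 74.4]
tool_rot: [0.009, 0.044, 0.999, -0.015]
wrist_force: [-1.2, -2.3, 5.3]
gripper_width: 35.6
grip_force: 40.1
clock: 65.68
position: [521.2, 3.8, 72.8]
tool_rot: [0.008, 0.044, 0.999, -0.015]
wrist_force: [-0.2, 0.3, 0.2]
gripper_width: 44.0
grip_force: 0.0
clock: 66.35
position: [521.4, 3.5, 65.5]
tool_rot: [0.008, 0.044, 0.999, -0.015]
wrist_force: [-0.1, -0.6, 0.5]
gripper_width: 44.1
grip_force: 0.0
t 66.35 p [521.4   3.5  65.5] x [-0.996  0.087 -0.018] y [ 0.087  0.996 -0.029] z [ 0.015 -0.031 -0.999] F [-0.1 -0.6  0.5] w 44.1 g 0.0 q [-0.02  0.14  2.1  -0.04  0.88 -1.48]
-100 (125, 257) [261] [ -80.2 -100.7]
-70 (185, 256) [261] [-80.  -70.6]
-45 (236, 256) [261] [-79.7 -45.5]
45 (424, 254) [258] [-80.3  44.9]
70 (476, 254) [258] [-80.1  69.7]
100 (539, 253) [257] [-80.2  99.8]
```

```bash
C='python3 -m creep'
$C '[[[0,0,0,-0.2],[0,0,0,-0.2],[0,0,0,-0.2],[0,0,0,-0.2],[0,0,0,-0.2],[0,0,0,-0.2],[0,0,0,-0.2],[0,0,0,-0.2]]]'
$C '[[[0,0,0,0],[0,0,0,0],[0,0,0,0],[0,0,0,0],[0,0,0,0],[0,0,0,0],[0,0,0,0],[0,0,0,0]]]' -1 12
$C '[[[-0.15,0,0,0],[-0.3,0,0,0],[-0.45,0,0,0],[-0.6,0,0.01,0],[-0.75,0,0.01,0],[-0.9,0,0.01,0],[-1.05,0,0.02,0],[-1.2,0,0.02,0]]]'
$C '[[[-0.03,0,0,0],[-0.06,0,0,0],[-0.09,0,0,0],[-0.12,0,0,0],[-0.15,0,0,0],[-0.15,0,0,0],[-0.15,0,0,0],[-0.15,0,0,0]]]'
python3 - <<'E'
from h import *
st()
E
```

```text
clock: 67.07
position: [521.3, 3.6, 65.5]
tool_rot: [0.008, 0.035, 0.999, -0.015]
wrist_force: [0.7, -0.1, 0.1]
gripper_width: 44.3
grip_force: 0.0
clock: 67.73
position: [521.3, 3.5, 65.4]
tool_rot: [0.008, 0.035, 0.999, -0.015]
wrist_force: [0.1, -1.4, 0.9]
gripper_width: 35.8
grip_force: 12.0
clock: 68.4
position: [551.9, 1.4, 66.4]
tool_rot: [0.008, 0.035, 0.999, -0.015]
wrist_force: [-2.8, -0.9, 4.7]
gripper_width: 35.9
grip_force: 12.0
clock: 69.07
position: [554.8, 1.1, 65.9]
tool_rot: [0.008, 0.035, 0.999, -0.015]
wrist_force: [-2.4, -0.6, 6.1]
gripper_width: 36.0
grip_force: 12.1
t 69.07 p [554.8   1.1  65.9] x [-0.997  0.069 -0.016] y [ 0.07   0.997 -0.03 ] z [ 0.014 -0.031 -0.999] F [-2.4 -0.6  6.1] w 36.0 g 12.1 q [-0.02  0.2   2.03 -0.04  0.9  -1.5 ]
```

```bash
C='python3 -m creep'
$C '[[[-0.03,0,0,0],[-0.06,0,0,0],[-0.09,0,0,0],[-0.12,0,0,0],[-0.15,0,0,0],[-0.15,0,0,0],[-0.15,0,0,0],[-0.15,0,0,0]]]'
$C '[[[-0.02,0,0,0],[-0.04,0,0,0],[-0.06,0,0,0],[-0.08,0,0,0],[-0.1,0,0,0],[-0.1,0,0,0],[-0.1,0,0,0],[-0.1,0,0,0]]]'
$C '[[[-0.02,0,0,0],[-0.04,0,0,0],[-0.06,0,0,0],[-0.08,0,0,0],[-0.1,0,0,0],[-0.1,0,0,0],[-0.1,0,0,0],[-0.1,0,0,0]]]'
```

```text
clock: 69.73
position: [558.5, 1.0, 65.3]
tool_rot: [0.008, 0.035, 0.999, -0.015]
wrist_force: [-2.3, -0.5, 2.6]
gripper_width: 36.4
grip_force: 12.0
clock: 70.4
position: [561.3, 0.8, 65.4]
tool_rot: [0.008, 0.035, 0.999, -0.015]
wrist_force: [-2.7, -0.1, -1.4]
gripper_width: 35.8
grip_force: 12.0
clock: 71.07
position: [563.9, 0.6, 65.7]
tool_rot: [0.008, 0.035, 0.999, -0.015]
wrist_force: [-0.6, -0.5, -2.1]
gripper_width: 35.6
grip_force: 11.9
```

```bash
C='python3 -m creep'
$C '[[[0,0,0.02,0],[0,0,0.04,0],[-0.03,0,0.04,0],[-0.06,0,0.04,0],[-0.1,0,0.04,0],[-0.1,0,0.04,0],[-0.1,0,0.04,0],[-0.1,0,0.04,0]]]'
$C '[[[-0.02,0,0,0],[-0.04,0,0,0],[-0.06,0,0,0],[-0.08,0,0,0],[-0.1,0,0,0],[-0.1,0,0,0],[-0.1,0,0,0],[-0.1,0,0,0]]]'
python3 - <<'E'
from h import *
st()
s=cam("wrist"); hsv=cv2.cvtColor(s["frame"],cv2.COLOR_RGB2HSV)
Ci=lambda p: (np.array([[np.cos(A),np.sin(A)],[-np.sin(A),np.cos(A)]])@(np.array(p[:2])-O)).round(1)
g=hsv[...,1].astype(int)
for y in(-100,-70,-45,45,70,100):
    u,v=proj(s,C(-37,y,13)); u=int(u)
    vv=[k for k in range(int(v)-30,int(v)+30) if 0<=k<480 and 0<=u<640 and g[k,u]<80]
    print(y,(u,int(v)),vv[:1], vv and Ci(onz(s,u,vv[0],13)))
E
```

```text
clock: 71.73
position: [566.3, 0.4, 64.8]
tool_rot: [0.008, 0.035, 0.999, -0.015]
wrist_force: [-2.2, 0.1, 1.8]
gripper_width: 35.9
grip_force: 12.0
clock: 72.4
position: [568.6, 0.3, 64.5]
tool_rot: [0.008, 0.035, 0.999, -0.015]
wrist_force: [-2.9, 0.2, 0.4]
gripper_width: 36.1
grip_force: 12.0
t 72.4 p [5.686e+02 3.000e-01 6.450e+01] x [-0.997  0.069 -0.017] y [ 0.07   0.997 -0.03 ] z [ 0.014 -0.031 -0.999] F [-2.9  0.2  0.4] w 36.1 g 12.0 q [-0.03  0.23  2.   -0.04  0.9  -1.5 ]
-100 (124, 250) [220] [-52.2 -98.1]
-70 (184, 250) [220] [-52.3 -69. ]
-45 (236, 251) [221] [-51.9 -44.2]
45 (425, 252) [222] [-51.8  44. ]
70 (478, 252) [222] [-52.   68.5]
100 (541, 253) [223] [-51.7  97.9]
```

```bash
python3 - <<'E'
from h import *
s=cam("wrist"); hsv=cv2.cvtColor(s["frame"],cv2.COLOR_RGB2HSV)
Ci=lambda p: (np.array([[np.cos(A),np.sin(A)],[-np.sin(A),np.cos(A)]])@(np.array(p[:2])-O)).round(1)
for u in(150,236,425,500): print(u,[(v,hsv[v,u,1],hsv[v,u,2],Ci(onz(s,u,v,13))[0]) for v in range(180,300,4)])
E
```

```text
150 [(180, np.uint8(49), np.uint8(191), np.float64(-71.1)), (184, np.uint8(53), np.uint8(136), np.float64(-69.3)), (188, np.uint8(50), np.uint8(139), np.float64(-67.4)), (192, np.uint8(53), np.uint8(136), np.float64(-65.6)), (196, np.uint8(50), np.uint8(143), np.float64(-63.7)), (200, np.uint8(53), np.uint8(139), np.float64(-61.8)), (204, np.uint8(50), np.uint8(143), np.float64(-59.9)), (208, np.uint8(50), np.uint8(142), np.float64(-58.0)), (212, np.uint8(49), np.uint8(141), np.float64(-56.1)), (216, np.uint8(47), np.uint8(140), np.float64(-54.1)), (220, np.uint8(53), np.uint8(139), np.float64(-52.2)), (224, np.uint8(53), np.uint8(136), np.float64(-50.3)), (228, np.uint8(49), np.uint8(129), np.float64(-48.3)), (232, np.uint8(52), np.uint8(132), np.float64(-46.3)), (236, np.uint8(51), np.uint8(135), np.float64(-44.4)), (240, np.uint8(52), np.uint8(133), np.float64(-42.4)), (244, np.uint8(50), np.uint8(132), np.float64(-40.4)), (248, np.uint8(51), np.uint8(134), np.float64(-38.4)), (252, np.uint8(51), np.uint8(131), np.float64(-36.4)), (256, np.uint8(51), np.uint8(135), np.float64(-34.
[... 4818 characters left out ...]
(50), np.uint8(137), np.float64(-39.5)), (252, np.uint8(49), np.uint8(119), np.float64(-37.5)), (256, np.uint8(51), np.uint8(119), np.float64(-35.5)), (260, np.uint8(49), np.uint8(119), np.float64(-33.6)), (264, np.uint8(49), np.uint8(119), np.float64(-31.6)), (268, np.uint8(52), np.uint8(117), np.float64(-29.5)), (272, np.uint8(52), np.uint8(127), np.float64(-27.5)), (276, np.uint8(51), np.uint8(125), np.float64(-25.5)), (280, np.uint8(48), np.uint8(132), np.float64(-23.5)), (284, np.uint8(65), np.uint8(106), np.float64(-21.4)), (288, np.uint8(67), np.uint8(107), np.float64(-19.3)), (292, np.uint8(67), np.uint8(106), np.float64(-17.3)), (296, np.uint8(70), np.uint8(106), np.float64(-15.2))]
```

```bash
python3 - <<'E'
from h import *
s=cam("wrist"); hsv=cv2.cvtColor(s["frame"],cv2.COLOR_RGB2HSV)
for u in (236,): print([(v,*hsv[v,u].tolist()) for v in range(0,330,12)])
f=hsv[4::12,4::8].astype(int)
for row in f: print(''.join('#' if p[2]<50 else ('.' if p[1]<40 else 'a' if p[1]<60 else 'b' if p[1]<80 else 'c' if p[1]<120 else 'w' if p[0]<17 else 'y') for p in row))
print({k:np.round(proj(s,C(*P))) for k,P in dict(backfoot=(-32,0,13),legtop=(-3,60,38),rolltop=(25,33,38),wallin=(-95,0,60),floorfront=(-95,0,8)).items()})
E
```

```text
[(0, 15, 139, 119), (12, 16, 139, 119), (24, 15, 131, 113), (36, 15, 140, 160), (48, 15, 159, 197), (60, 15, 161, 111), (72, 15, 162, 126), (84, 15, 166, 203), (96, 16, 158, 186), (108, 18, 146, 189), (120, 18, 143, 187), (132, 18, 143, 168), (144, 18, 140, 168), (156, 18, 143, 201), (168, 18, 141, 197), (180, 17, 48, 134), (192, 16, 48, 137), (204, 17, 49, 140), (216, 17, 51, 140), (228, 17, 51, 129), (240, 18, 51, 136), (252, 19, 52, 132), (264, 16, 48, 122), (276, 17, 48, 121), (288, 18, 71, 165), (300, 165, 18, 29), (312, 0, 18, 28), (324, 105, 20, 26)]
cwywyyywywbbbwywyywaa.a...#wwwwwwwwwwwwwwwwwwwwwwwwwwwwwwwwwwwwwwwwwwwwwwwwwwwww
ywywyya.abbbbb...a#########wwwwwwwwwwwwwwwwwwwwwwwwwwwwwwwwwwwwwwwwwwwwwwwwwwwww
ywwwyabbbba...###########wwwwwwwwwwwwwwwwwwwwwwwwwwwwwwwwwwwwwwwwwwwwwwwwwwwwwww
wyyywcbbb..###########wwwwwwwwwwwwwwwwwwwwwwwwwwwwwwwwwwwwwwwwwwwwwwwwwwwwwwwwww
yyyywwy...##########wwwwwwwwwwwwwwwwwwwwwwwwwwwwwwwwwwwwwwwwwwwwwwwwwwwwwwwwwwww
ywwyyy..#########.wwwwwwwwwwwwwwwwwwwwwwwwwwwwwwwwwwwwwwwwwwwwwwwwwwwwwwwwwwwwww
ccy...#########wwwwwwwwwwwwwwwwwwwwwwwwwwwwwwwwwww
[... 2166 characters left out ...]
......a.a.............a..a...yy###################.
wa###################yyy########ywyyyyyyyyyyyyyyy########yyy###################y
aa###################yy######wwwwwwwwwwwwwwywwwwwwww######y###################yy
aaa#########################wwwwwwwwwwwwwwwwwwwwwwwww#########################yy
waa#########################wywwwwwwwwwwywwwwwwwwwwww#####yyyyyyyyyyyyyyyyyyyyyy
################################################################################
################################################################################
{'backfoot': array([330., 262.]), 'legtop': array([466., 343.]), 'rolltop': array([401., 397.]), 'wallin': array([329., 126.]), 'floorfront': array([331., 125.])}
```

The text map shows the foot left behind the tool: the straightedge has pitched forward in the weak grip. Draw back to stand it up again.

```bash
C='python3 -m creep'
$C '[[[0.2,0,-0.03,0],[0.4,0,-0.05,0],[0.6,0,-0.07,0],[0.8,0,-0.07,0],[1,0,-0.07,0],[1.2,0,-0.06,0],[1.4,0,-0.05,0],[1.6,0,-0.03,0]]]' -1 6
cat > look.py <<'E'
from h import *
st(); s=cam("wrist"); hsv=cv2.cvtColor(s["frame"],cv2.COLOR_RGB2HSV)
Ci=lambda p: (np.array([[np.cos(A),np.sin(A)],[-np.sin(A),np.cos(A)]])@(np.array(p[:2])-O)).round(1)
f=hsv[100:440:10,4::10].astype(int)
for i,row in enumerate(f): print(100+10*i,''.join('#' if p[2]<50 else ('.' if p[1]<40 else 'a' if p[1]<60 else 'b' if p[1]<80 else 'c' if p[1]<120 else 'w' if p[0]<17 else 'y') for p in row), Ci(onz(s,320,100+10*i,13))[0], Ci(onz(s,320,100+10*i,38))[0])
E
python3 look.py
```

```text
clock: 73.22
position: [530.6, 2.9, 66.5]
tool_rot: [0.01, 0.035, 0.999, -0.015]
wrist_force: [2.1, -0.5, 4.3]
gripper_width: 35.7
grip_force: 6.0
t 73.22 p [530.6   2.9  66.5] x [-0.997  0.07  -0.022] y [ 0.07   0.997 -0.029] z [ 0.02  -0.031 -0.999] F [ 2.1 -0.5  4.3] w 35.7 g 6.0 q [-0.02  0.16  2.08 -0.04  0.88 -1.5 ]
100 ccccccyyyyyyyywy......#wwwwwwwwwwwwwwwwwwwwwwwwwwwwwwwwwwwwwwwww -143.6 -142.6
110 cccccccyyyywywyw...##cwwwwwwwwwwwwwwwwwwwwwwwwwwwwwwwwwwwwwwwwww -139.4 -138.9
120 ycccccwwywbbyya..###wwwwwwwwwwwwwwwwwwwwwwwwwwwwwwwwwwwwwwwwwwww -135.2 -135.2
130 yyccywww.bbb...###wwwwwwwwwwwwcccwwwwwwwwwwwwwwwwwwwwwwwwwwwwwww -130.9 -131.4
140 yyccwya.baa..###wwwwwwwwwwwwwwcwwwwwwwwwwwwwwwwwwwwwwwwwwwwwwwww -126.5 -127.6
150 yyyywybbb..####wwwwwwwwwwwwwwccwwwwwwwwwwwwwwwwwwwwwwwwwwwwwwwww -122.1 -123.8
160 ywywyww..####wwwwwwwwwwwwwwwwwcwwwwwwwwwwwwwwwwwwwwwwwwwwccccwww -117.7 -119.9
170 cwyw..a.###wwwwwwwwwwwwwwwwwwcwwwwwwwwwwwwwwwwwwwwwwwwwccccccccw -113.2 -116.0
180 cccb...###wwwwwwwwwwwwwwwwwwwwwwwwwwwwwwwwwwwwwwwwwccccccccccccw -108.6 -112.0
190 cy....##yyyyyyyyyyyyyyyyy
[... 1283 characters left out ...]
########yyy#######wwwwwwwwwww#######yyy################ -21.3 -35.7
360 a################y#........###########........yy################ -15.5 -30.6
370 .################y.aa....a..a..aaaaaa...aa.....y################ -9.5 -25.4
380 a################y..a.....a.a.....aaa.aaa....a.y################ -3.5 -20.1
390 .################ya...........a.....a...aa.a.a.y################ 2.6 -14.7
400 .################yaaaa.a...a...........a.......y###############. 8.9 -9.3
410 ww###############yy#######cww...c...yww#######yy###############y 15.2 -3.7
420 wc###############yy####wcywyw...y...ywwycw####yy###############y 21.7 1.9
430 wc#####################.wwcwb...c...awwwwy#####################y 28.3 7.7
```

Standing upright again (foot rear at ≈ −82, tool ≈ centred on it). Re-grip deeper and hard, lift a hair, and push.

```bash
C='python3 -m creep'
$C '[[[0,0,0,0],[0,0,0,0],[0,0,0,0],[0,0,0.2,0],[0,0,0.4,0],[0,0,0.6,0],[0,0,0.72,0],[0,0,0.72,0]]]' 0
$C '[[[0,0,0,0],[0,0,0,0],[0,0,0,0],[0,0,0,0],[0,0,0,0],[0,0,0,0],[0,0,0,0],[0,0,0,0]]]' -1 55
$C '[[[0,0,-0.03,0],[0,0,-0.06,0],[0,0,-0.09,0],[0,0,-0.12,0],[0,0,-0.12,0],[0,0,-0.12,0],[0,0,-0.12,0],[0,0,-0.12,0]]]'
python3 look.py | sed -n '1p;13,24p'
```

```text
clock: 73.93
position: [528.0, 2.5, 45.3]
tool_rot: [0.007, 0.035, 0.999, -0.015]
wrist_force: [1.1, -0.6, 0.1]
gripper_width: 44.0
grip_force: 0.0
clock: 74.6
position: [529.2, 2.6, 47.0]
tool_rot: [0.008, 0.035, 0.999, -0.015]
wrist_force: [0.4, 1.9, 0.7]
gripper_width: 35.9
grip_force: 54.3
clock: 75.27
position: [528.9, 2.5, 49.7]
tool_rot: [0.008, 0.035, 0.999, -0.015]
wrist_force: [-0.1, 0.2, -2.4]
gripper_width: 35.9
grip_force: 54.2
t 75.27 p [528.9   2.5  49.7] x [-0.997  0.069 -0.017] y [ 0.07   0.997 -0.03 ] z [ 0.015 -0.031 -0.999] F [-0.1  0.2 -2.4] w 35.9 g 54.2 q [-0.02  0.18  2.09 -0.04  0.86 -1.5 ]
210 yywyyyyyyyyyyyyyyyyyyyyyyyyyyyyyyyyyyyyyyyyyyyyyyyyyyyyyyyyyyyyy -99.9 -104.8
220 yyyyyyyyyyyyyyyyyyyyyyyyyyyyyyyyyyyyyyyyyyyyyyyyyyyyyyyyyyyyyyyy -95.5 -101.0
230 yyyyyyyyyyyyyyyyyyyyyyyyyyyyyyyyyyyyyyyyyyyyyyyyyyyyyyyyyyyyyyyy -91.0 -97.2
240 ccccccyyyyyyyyyyyyyyyyyyyyyyyyyyyyyyyyyyyyyyyyyyyyyyyyyyyyyyyyyc -86.5 -93.3
250 yyyyyccccyyyyyyyyyyyyyyyyyyyyyyyyyyyyyyyyyyyyyyyyyyyyyyyyyyyyyyc -82.0 -89.4
260 yyyyc.......aaaaaaa..aaaaaaawwwwwwwwwaaaaaaaaaaaaaaaaaaa....cccc -77.4 -85.4
270 yyyycc......aaaaaaa..aaaaaaawwwwwwwwwaaaaaaaaaaaaaaaaaaa....cccc -72.7 -81.4
280 yyyycc.......aaaaaa...aaaaaawwwwwwwwwaaaaaaaaaaaaaaaaaa.....cccb -68.0 -77.3
290 yyywccaaaaaaaaaaaaaaaaaaaaaawwwwwwwwwaaaaaaaaaaaaaaaaaaaaaaacccb -63.2 -73.2
300 yyyyyaaaaaaaaaaaaaaaaaa####wwwwwwwwww#####aaaaaaaaaaaaaaaaaaaccb -58.3 -69.0
310 yyyyaa#############aaa#####wwwwwwwwwww####aaa#############aaaacc -53.4 -64.7
320 yyy..###############aa#####wwwwwwwwwww#####aa###############aaaw -48.3 -60.4
```

```bash
C='python3 -m creep'
$C '[[[-0.15,0,0,0],[-0.3,0,0,0],[-0.5,0,0.01,0],[-0.7,0,0.01,0],[-0.9,0,0.02,0],[-1.1,0,0.02,0],[-1.2,0,0.02,0],[-1.3,0,0.02,0]]]'
$C '[[[-0.03,0,0,0],[-0.06,0,0,0],[-0.09,0,0,0],[-0.12,0,0,0],[-0.15,0,0,0],[-0.15,0,0,0],[-0.15,0,0,0],[-0.15,0,0,0]]]'
$C '[[[-0.02,0,0,0],[-0.04,0,0,0],[-0.06,0,0,0],[-0.08,0,0,0],[-0.1,0,0,0],[-0.1,0,0,0],[-0.1,0,0,0],[-0.1,0,0,0]]]'
$C '[[[-0.02,0,0,0],[-0.04,0,0,0],[-0.06,0,0,0],[-0.08,0,0,0],[-0.1,0,0,0],[-0.1,0,0,0],[-0.1,0,0,0],[-0.1,0,0,0]]]'
python3 look.py | sed -n '1p;10,24p'
```

```text
clock: 75.98
position: [561.0, 0.3, 49.6]
tool_rot: [0.007, 0.035, 0.999, -0.015]
wrist_force: [-3.9, 0.1, 2.0]
gripper_width: 35.7
grip_force: 54.2
clock: 76.65
position: [565.4, 0.0, 50.0]
tool_rot: [0.008, 0.035, 0.999, -0.015]
wrist_force: [0.0, -0.2, -3.3]
gripper_width: 35.7
grip_force: 54.2
clock: 77.32
position: [567.8, -0.2, 50.0]
tool_rot: [0.008, 0.035, 0.999, -0.015]
wrist_force: [-1.3, -1.2, -1.6]
gripper_width: 35.5
grip_force: 54.2
clock: 77.98
position: [570.4, -0.3, 50.1]
tool_rot: [0.008, 0.035, 0.999, -0.015]
wrist_force: [-0.5, -0.5, -1.8]
gripper_width: 35.6
grip_force: 54.2
t 77.98 p [ 5.704e+02 -3.000e-01  5.010e+01] x [-0.997  0.069 -0.017] y [ 0.07   0.997 -0.03 ] z [ 0.015 -0.031 -0.999] F [-0.5 -0.5 -1.8] w 35.6 g 54.2 q [-0.03  0.25  2.   -0.04  0.87 -1.5 ]
180 yyyycccccccccyyyccwcccyyyyyyyyyyyyyyyyyyyyyyyyyyyyyyyyyyyyyyyyyy -71.1 -74.3
190 yywccccccccccyyyyyyccyyyyyyyyyyyyyyyyyyyyyyyyyyyyyyyyyyycccccccc -66.9 -70.7
200 yyyyyccccccccyyyyyyyyyyyyyyyyyyyyyyyyyyyyyyyyyyyyyyyyyywcccccccc -62.6 -67.0
210 yyyyyccccccccyyyyyyyyyyyyyyyyyyyyyyyyyyyyyyyyyyyyyyyyyyyy
[... 209 characters left out ...]
aaaaaaaaaaaaaaaaaaaaaaaaaaaaaaaaaaaaaaccc -44.9 -51.7
250 yyyyyaaaaaaaaaaaaaaaaaaaaaaaaaaaaaaaaaaaaaaaaaaaaaaaaaaaaaaaayyy -40.4 -47.8
260 yyyyyba...a.aaaaaaaaaaaaaaaawwwwwwwwwaaaaaaaaaaaaaaaaaaaaaaayycc -35.7 -43.8
270 yyyyyy.......aaaaaa.aaaaaaaawwwwwwwwwaaaaaaaaaaaaaaaaaaaaaaaccyc -31.1 -39.8
280 yyyyyyaaaaaaaaaaaaaaaaaaaaaawwwwwwwwwaaaaaaaaaaaaaaaaaaaaaaayyyc -26.3 -35.7
290 yyyyycaaaaaaaaaaaaaaaaaaaaaawwwwwwwwwaa.aaaaaaaaaaaaaaaaaaaayyyc -21.5 -31.5
300 yyyyyaaaaaaaaaaaaaaaaaa####wwwwwwwwww#####aaaaaaaaaaaaaaaaaaacyy -16.6 -27.3
310 yyyyaa#############aaa#####wwwwwwwwwww####.aa#############aaaacy -11.7 -23.0
320 yyyaa###############aa#####wwwwwwwwwww#####aa###############aa.y -6.6 -18.7
```

```bash
python3 - <<'E'
from h import *
s=cam("wrist"); hsv=cv2.cvtColor(s["frame"],cv2.COLOR_RGB2HSV)
for u in (200,320,450): print(u,[(v,*hsv[v,u].tolist()) for v in range(210,306,4)])
E
python3 look.py | sed -n '1,10p'
```

```text
200 [(210, 18, 145, 176), (214, 18, 144, 173), (218, 18, 144, 177), (222, 18, 146, 177), (226, 18, 137, 164), (230, 17, 48, 111), (234, 21, 46, 235), (238, 22, 46, 227), (242, 20, 47, 224), (246, 22, 43, 227), (250, 22, 45, 228), (254, 19, 50, 218), (258, 19, 51, 220), (262, 19, 49, 220), (266, 19, 48, 220), (270, 19, 50, 221), (274, 16, 54, 213), (278, 21, 46, 228), (282, 20, 46, 231), (286, 17, 51, 114), (290, 18, 49, 115), (294, 16, 50, 122), (298, 16, 52, 117), (302, 16, 49, 120)]
320 [(210, 18, 142, 176), (214, 18, 141, 173), (218, 18, 143, 175), (222, 18, 144, 177), (226, 17, 133, 142), (230, 17, 50, 108), (234, 17, 48, 138), (238, 16, 49, 141), (242, 18, 49, 140), (246, 17, 51, 139), (250, 15, 56, 118), (254, 13, 172, 80), (258, 13, 176, 81), (262, 12, 166, 80), (266, 12, 170, 81), (270, 12, 166, 80), (274, 12, 172, 80), (278, 12, 173, 81), (282, 13, 172, 80), (286, 12, 170, 81), (290, 13, 174, 82), (294, 12, 165, 82), (298, 12, 167, 81), (302, 12, 172, 80)]
450 [(210, 18, 144, 179), (214, 18, 142, 176), (218, 18, 142, 176), (222, 18, 143, 176), (226, 17, 134, 147), (230, 16, 
[... 589 characters left out ...]
cccccccccccccccccccccccccyyyyyyyyyyywy -103.2 -102.0
110 cccccccccccccccccccyyyyyccccccccccccccccccccccccccyyyyyyyyyyyyyy -99.4 -98.7
120 yyyyyyyyyyyyyyyyyyyyyyyyyyyyyyyyyyyyyyyyyyyyyyyyyyyyyyyyyyyyyyyy -95.4 -95.3
130 a.#yyyyyyyyyyyyyyyyyyyyyyyyyywyyyyyyyyyyyyyyyyyyyyyyyyyyccyyyyyy -91.5 -91.9
140 yyyyyyyyyyyyyyyyyyyyyywyyyyyyyyyyyyyyyyyyyyyyyyyyyyyyycyyycccyyy -87.5 -88.5
150 yyyccccccccccccccccccccyyyyyyyyyyyyyyyyyyyyyyyyyyyyycccccccccccc -83.5 -85.0
160 yyccccccccccccccccccccyyyyyyyyyyyyyyyyyyyyyyyyyyyyyycccccccccccc -79.4 -81.5
170 yyccccccccccccccccccccyyyyyyyyyyyyyyyyyyyyyyyyyyyyyyyyyyyyyyyyyy -75.2 -77.9
180 yyyycccccccccyyyccwcccyyyyyyyyyyyyyyyyyyyyyyyyyyyyyyyyyyyyyyyyyy -71.1 -74.3
```

```bash
C='python3 -m creep'
$C '[[[-0.03,0,0,0],[-0.06,0,0,0],[-0.09,0,0,0],[-0.12,0,0,0],[-0.15,0,0,0],[-0.18,0,0,0],[-0.2,0,0,0],[-0.2,0,0,0]]]'
$C '[[[-0.02,0,0,0],[-0.04,0,0,0],[-0.06,0,0,0],[-0.08,0,0,0],[-0.1,0,0,0],[-0.1,0,0,0],[-0.1,0,0,0],[-0.1,0,0,0]]]'
cat > edge.py <<'E'
from h import *
st(); s=cam("wrist"); hsv=cv2.cvtColor(s["frame"],cv2.COLOR_RGB2HSV)
Ci=lambda p: (np.array([[np.cos(A),np.sin(A)],[-np.sin(A),np.cos(A)]])@(np.array(p[:2])-O)).round(1)
g=hsv[...,1].astype(int)
for u in (120,170,220,270,380,430,480,530):
    v=[k for k in range(150,300) if (g[k:k+12,u]<75).all()][:1]
    if v: print(u,v[0],Ci(onz(s,u,v[0]+3,14)))
E
python3 edge.py
```

```text
clock: 78.8
position: [575.4, -0.7, 50.1]
tool_rot: [0.008, 0.035, 0.999, -0.015]
wrist_force: [-1.1, 0.8, -2.4]
gripper_width: 35.4
grip_force: 54.2
clock: 79.47
position: [577.9, -0.8, 50.2]
tool_rot: [0.008, 0.035, 0.999, -0.015]
wrist_force: [-0.4, 0.2, -2.8]
gripper_width: 35.9
grip_force: 54.2
t 79.47 p [577.9  -0.8  50.2] x [-0.997  0.069 -0.017] y [ 0.07   0.997 -0.03 ] z [ 0.015 -0.031 -0.999] F [-0.4  0.2 -2.8] w 35.9 g 54.2 q [-0.03  0.26  1.99 -0.04  0.88 -1.5 ]
120 228 [-41.2 -93.3]
170 228 [-41.3 -70.7]
220 228 [-41.4 -48.4]
270 227 [-42.  -26.5]
380 227 [-42.2  21.1]
430 228 [-41.9  42.6]
480 228 [-42.1  64.1]
530 228 [-42.2  85.6]
```

```bash
C='python3 -m creep'
$C '[[[-0.02,0,0,0],[-0.04,0,0,0],[-0.06,0,0,0],[-0.08,0,0,0],[-0.1,0,0,0],[-0.1,0,0,0],[-0.1,0,0,0],[-0.1,0,0,0]]]'
$C '[[[-0.01,0,0,0],[-0.02,0,0,0],[-0.03,0,0,0],[-0.04,0,0,0],[-0.05,0,0,0],[-0.05,0,0,0],[-0.05,0,0,0],[-0.05,0,0,0]]]'
$C '[[[-0.01,0,0,0],[-0.02,0,0,0],[-0.03,0,0,0],[-0.04,0,0,0],[-0.05,0,0,0],[-0.05,0,0,0],[-0.05,0,0,0],[-0.05,0,0,0]]]'
```

```text
clock: 80.18
position: [579.9, -1.0, 50.2]
tool_rot: [0.008, 0.035, 0.999, -0.015]
wrist_force: [-3.7, 0.6, -0.8]
gripper_width: 35.9
grip_force: 54.2
clock: 80.85
position: [580.1, -1.0, 50.1]
tool_rot: [0.006, 0.035, 0.999, -0.015]
wrist_force: [-7.6, 0.3, 3.2]
gripper_width: 35.6
grip_force: 54.2
clock: 81.52
position: [580.2, -1.0, 50.1]
tool_rot: [0.005, 0.035, 0.999, -0.015]
wrist_force: [-10.5, -0.3, 6.2]
gripper_width: 35.6
grip_force: 54.3
```

```bash
C='python3 -m creep'
$C '[[[-0.02,0,0,0],[-0.04,0,0,0],[-0.06,0,0,0],[-0.08,0,0,0],[-0.1,0,0,0],[-0.1,0,0,0],[-0.1,0,0,0],[-0.1,0,0,0]]]'
$C '[[[-0.02,0,0,0.1],[-0.04,0,0,0.2],[-0.04,0,0,0.2],[-0.04,0,0,0],[-0.04,0,0,-0.2],[-0.04,0,0,-0.2],[-0.04,0,0,-0.1],[-0.04,0,0,0]]]'
python3 edge.py
```

```text
clock: 82.18
position: [580.5, -1.0, 50.1]
tool_rot: [0.003, 0.035, 0.999, -0.015]
wrist_force: [-16.9, 1.3, 11.9]
gripper_width: 35.7
grip_force: 54.4
clock: 82.85
position: [580.6, -1.0, 49.4]
tool_rot: [0.002, 0.035, 0.999, -0.015]
wrist_force: [-16.2, 2.5, 10.4]
gripper_width: 35.8
grip_force: 54.7
t 82.85 p [580.6  -1.   49.4] x [-0.998  0.069 -0.005] y [ 0.069  0.997 -0.03 ] z [ 0.003 -0.03  -1.   ] F [-16.2   2.5  10.4] w 35.8 g 54.7 q [-0.03  0.27  1.97 -0.04  0.89 -1.5 ]
120 226 [-40.  -92.8]
170 226 [-40.1 -70.3]
220 226 [-40.2 -48.1]
270 226 [-40.3 -26.3]
380 226 [-40.5  21.1]
430 226 [-40.7  42.5]
480 226 [-40.8  63.9]
530 226 [-41.   85.3]
```

Rolls are flush (force rises, straightedge square at face ≈ −5). Back off, lift out, and carry the straightedge to the free bench in front of the case.

```bash
C='python3 -m creep'
$C '[[[0.1,0,0,0],[0.2,0,0,0],[0.4,0,0,0],[0.6,0,0,0],[0.8,0,0,0],[1,0,0,0],[1.2,0,0,0],[1.2,0,0,0]]]'
$C '[[[0,0,-0.4,0],[0,0,-0.9,0],[0,0,-1.5,0],[0,0,-2.1,0],[0,0,-2.8,0],[0,0,-3.5,0],[0,0,-4,0],[0,0,-4,0]]]'
$C '[[[0.5,0.4,0,0],[1.1,0.9,0,0],[1.7,1.4,0,0],[2.3,1.9,0,0],[2.9,2.4,0,0],[3.5,3,0,0],[4.1,3.5,0,0],[4.7,4,0,0]]]'
$C '[[[0,0,0.6,0],[0,0,1.2,0],[0,0,1.8,0],[0,0,2.4,0],[0,0,3,0],[0,0,3.5,0],[0,0,4,0],[0,0,4,0]]]'
python3 -c "
from h import *
st()"
```

```text
clock: 83.57
position: [555.1, 0.7, 49.6]
tool_rot: [0.008, 0.035, 0.999, -0.015]
wrist_force: [-0.7, -0.5, -1.6]
gripper_width: 35.8
grip_force: 54.5
clock: 84.23
position: [557.9, 3.7, 154.6]
tool_rot: [0.012, 0.035, 0.999, -0.015]
wrist_force: [0.4, 0.9, -1.8]
gripper_width: 35.7
grip_force: 54.5
clock: 84.9
position: [442.0, 112.3, 143.3]
tool_rot: [0.007, 0.035, 0.999, -0.015]
wrist_force: [0.5, 0.2, -1.5]
gripper_width: 35.6
grip_force: 54.5
clock: 85.57
position: [442.0, 108.1, 41.4]
tool_rot: [0.004, 0.035, 0.999, -0.016]
wrist_force: [-0.4, 0.4, -2.8]
gripper_width: 36.0
grip_force: 54.5
t 85.57 p [442.  108.1  41.4] x [-0.998  0.069 -0.01 ] y [ 0.07   0.997 -0.031] z [ 0.008 -0.032 -0.999] F [-0.4  0.4 -2.8] w 36.0 g 54.5 q [ 0.21  0.07  2.24 -0.04  0.83 -1.26]
```

```bash
C='python3 -m creep'
$C '[[[0,0,0.03,0],[0,0,0.06,0],[0,0,0.09,0],[0,0,0.1,0],[0,0,0.1,0],[0,0,0.1,0],[0,0,0.1,0],[0,0,0.1,0]]]'
$C '[[[0,0,0,0],[0,0,0,0],[0,0,0,0],[0,0,0,0],[0,0,0,0],[0,0,0,0],[0,0,0,0],[0,0,0,0]]]' 0 20
$C '[[[0,0,-0.6,0],[0,0,-1.2,0],[0,0,-1.8,0],[0,0,-2.4,0],[0,0,-3.2,0],[0,0,-4,0],[0,0,-5,0],[0,0,-6,0]]]'
$C '[[[-0.4,-0.6,-0.6,0],[-0.9,-1.2,-1,0],[-1.4,-1.8,-1.5,0],[-2,-2.5,-2,0],[-2.5,-3.2,-2,0],[-3,-4,-2,0],[-3,-4,-2,0],[-3,-4,-2,0]]]'
python3 - <<'E'
from h import *
st(); s=cam("wrist")
Ci=lambda p: (np.array([[np.cos(A),np.sin(A)],[-np.sin(A),np.cos(A)]])@(np.array(p[:2])-O)).round(1)
g=cv2.GaussianBlur(cv2.cvtColor(s["frame"],cv2.COLOR_RGB2GRAY),(5,5),1)
R0=30*s["fx"]/(s["M"][2,3]-38)
c=cv2.HoughCircles(g,cv2.HOUGH_GRADIENT,1,15,param1=60,param2=12,minRadius=int(R0*.85),maxRadius=int(R0*1.15))
for x in (c[0] if c is not None else []):
    p=Ci(onz(s,x[0],x[1],38)); 
    if abs(p[1])<140 and -70<p[0]<60: print(x.round(0),p)
print([np.round(proj(s,C(25,y,38))) for y in(-97,97)],np.round(proj(s,C(55,0,42))))
hsv=cv2.cvtColor(s["frame"],cv2.COLOR_RGB2HSV)
for i in range(200,480,12): print(i,''.join('#' if p[2]<50 else ('.' if p[1]<40 else 'a' if p[1]<60 else 'b' if p[1]<80 else 'c' if p[1]<120 else 'w' if p[0]<17 else 'y') for p in hsv[i,4::8].astype(int)),Ci(onz(s,320,i,38))[0])
E
```

```text
clock: 86.23
position: [446.2, 108.5, 42.6]
tool_rot: [0.008, 0.035, 0.999, -0.015]
wrist_force: [0.2, 0.1, -1.7]
gripper_width: 35.9
grip_force: 54.5
clock: 86.9
position: [446.1, 108.4, 42.4]
tool_rot: [0.008, 0.035, 0.999, -0.015]
wrist_force: [0.3, -0.3, 1.0]
gripper_width: 44.2
grip_force: 0.0
clock: 87.57
position: [443.2, 113.0, 192.9]
tool_rot: [0.007, 0.035, 0.999, -0.015]
wrist_force: [-0.5, 0.9, -0.1]
gripper_width: 44.0
grip_force: 0.0
clock: 88.23
position: [510.9, 9.1, 246.2]
tool_rot: [0.008, 0.036, 0.999, -0.015]
wrist_force: [-0.7, 0.0, 0.5]
gripper_width: 43.6
grip_force: 0.0
t 88.23 p [510.9   9.1 246.2] x [-0.997  0.072 -0.016] y [ 0.072  0.997 -0.029] z [ 0.014 -0.03  -0.999] F [-0.7  0.   0.5] w 43.6 g 0.0 q [-0.01 -0.06  1.95 -0.03  1.24 -1.5 ]
[290. 322.  37.] [ 17.5 -32.7]
[360. 318.  33.] [13.9 29.9]
[360. 334.  34.] [28.7 30.2]
[288. 336.  38.] [ 32.4 -34.9]
[438. 332.  32.] [ 26.2 100.1]
[232. 324.  40.] [ 21.1 -85.5]
[424. 318.  37.] [12.5 86.7]
[array([220., 328.]), array([435., 330.])] [327. 361.]
200 cwcccccwwwwwwwwwwyccyyyyyyyyyyyyyyyyyyyyyyyyyyyyyyyy
[... 1417 characters left out ...]
....a...a.a....aa....a.a.......a.......yy################# 90.4
404 ##################yyccaa....a..aaaaaaaaaaaaaaaaaaa...a.....ccyy################# 103.7
416 ##################yyy######aaaa.wwwwwwwccccccccccc#aaa######yyy################# 117.3
428 ###########################yyyyyyyyyyyyyyyyyyyywyyyyyy########################## 131.1
440 ##########################yyyyyyyyyyyyyyyyyyyyyyyyyyyyy###################wyyyyy 145.3
452 #################yyyyyyyyyyyyyyyyyyyyyyyyyyyyyyyyyyyyyyyyyyyyyyyyyyyyyyyyyyyyyyy 159.8
464 ################################################################################ 174.6
476 ################################################################################ 189.7
```

```bash
C='python3 -m creep'
$C '[[[0.3,-0.5,-0.5,0],[0.6,-1,-1,0],[0.9,-1.6,-1,0],[1.2,-2.2,-1,0],[1.5,-2.8,-1,0],[1.8,-3.4,-1,0],[2,-4,-1,0],[2.2,-4.6,-1,0]]]'
$C '[[[0.2,-0.6,0,0],[0.4,-1.3,0,0],[0.6,-2,0,0],[0.8,-2.7,0,0],[0.8,-3.4,0,0],[0.8,-4,0,0],[0.8,-4,0,0],[0.8,-4,0,0]]]'
python3 - <<'E'
from h import *
st(); t=cam("top"); hsv=cv2.cvtColor(t["frame"],cv2.COLOR_RGB2HSV)
Ci=lambda p: (np.array([[np.cos(A),np.sin(A)],[-np.sin(A),np.cos(A)]])@(np.array(p[:2])-O)).round(1)
print(np.round([proj(t,C(25,y,38)) for y in(-97,-33,33,97)]),np.round(proj(t,C(-5,0,38))))
for i in range(140,300,4): print(i,''.join('#' if p[2]<50 else ('.' if p[1]<40 else 'a' if p[1]<60 else 'b' if p[1]<80 else 'c' if p[1]<120 else 'w' if p[0]<17 else 'y') for p in hsv[i,150:390:3].astype(int)))
m=np.zeros((480,640),np.uint8); m[225:300,180:340]=((hsv[...,1]<60)&(hsv[...,2]>150))[225:300,180:340]
n,l,q,c=cv2.connectedComponentsWithStats(m)
for k in np.nonzero(q[:,4]>60)[0]: print(q[k],c[k].round(0))
E
```

```text
clock: 88.95
position: [446.6, -99.6, 273.5]
tool_rot: [0.008, 0.034, 0.999, -0.015]
wrist_force: [-0.1, -0.6, -0.2]
gripper_width: 44.0
grip_force: 0.0
clock: 89.62
position: [420.4, -197.9, 276.2]
tool_rot: [0.008, 0.035, 0.999, -0.015]
wrist_force: [0.0, -0.8, -0.6]
gripper_width: 44.2
grip_force: 0.0
t 89.62 p [ 420.4 -197.9  276.2] x [-0.997  0.07  -0.016] y [ 0.071  0.997 -0.029] z [ 0.014 -0.03  -0.999] F [ 0.  -0.8 -0.6] w 44.2 g 0.0 q [-0.48 -0.18  2.   -0.02  1.3  -1.97]
[[339. 194.]
 [310. 192.]
 [281. 190.]
 [252. 187.]] [295. 204.]
140 wwccwwwwwwwwwwwwwccccwcwbbacyywwyyyyyyyyyyyyyyyyyyyyywwwwyyywwwwwcccwwwwwwwwwwww
144 ccccwwwwwwcwywwwcccwccwcyyyyccbbbabbaabaaabbb..######yyyyyyyyyyyyyyyyywwwwwwwwww
148 ccccwwwwwwcwwywwccwcwwwwwwwbyyywyyyyyyyywyyyy########cbbbaaaabacywyyyyyyyywwcwcc
152 ccccwwwwwwwwwywwcccwcwccwwwayywww....bcyyywyyyyyyyyyyyyyyyyyyyyyyccbbbbbbbcwwwww
156 wwwwwwwwwwcwwwwccccccwwwwwwaywwwwwwwwwywwwwwwwwwwwwwwwwyyyyyyyyyyyyyyyyyb...wwww
160 ywwwwwwwwywwywwyywwwwwwwwwwaywwwwwwywwwwwwwwwwwwwwwwwwwwwwwwca..a.wwwwca....wwyy
164 wwwwwwwwwwwwwyywywwwwwwyywyaywwwwww
[... 2272 characters left out ...]
wcc..............wwwwww...............wwwww..yyycccc..cccw......#.c#
276 wwwwwcccccwcwcw..............wwwwww...............wwwwwc.awyca..cccwww.....#####
280 wwwwcwwwwwycccwc.............ccwwwc...............ywwwyc..#.ccccwwcwww....##cw##
284 wwwwwwwwwwccccccwwwwwwwwwwwwwwwwwwwwwwccb.........wwwwywwwwcccwccccccc....##cc##
288 wwwwwwwwwcccwwcwwcwwwwwwwwwwwwwwwccccccccwccccwwwwwwwwwwwwwcbcccccccwc...###cc##
292 wwccccwwcccwcccccwwwwwwwwwwwwwwwccccccwcwcccccwwcwwwwccwwwwccccccccccb...###c###
296 cccwwcwwccccccccccwwwwwwwwwwwwccccccccccwcccccwcccccccwwwwccccccccccc#....##c#cb
[     0      0    640    480 305311] [320. 239.]
[231 225  39  15 398] [248. 232.]
[ 193  265  107   21 1389] [247. 275.]
```

Four rolls sit in a line matching the flush prediction (row from (252,188) to (340,194)), the straightedge stands on the bench at (247,275), and the lid is still propped. Handing in.

```bash
python3 -c "
from plant import r
print(r.hand_in())"
```

```text
the job is handed in; nothing more can be done
None
```

I handed the job in at about 90 s: lid propped on the stay, all four rolls in the case and pushed against the back block, straightedge standing on the bench in front of the case. No verdict came back, and my last check was numeric from the top camera; I did not re-measure the tower, figure and beaker at the end, and when I first lifted the lid back the wrist force reached about 93 N at the stop (limit 120 N).

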